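# Stow the salt shaker under a stayed lid

### The arm

A 7-joint arm with a two-finger parallel gripper is mounted at the origin on the work surface; the furniture and walls round the work are solid. World frame = base frame: x ahead of the robot, y to its left, z up, the work surface at z = 0. Lengths are in m, angles in rad, forces in N, time in s.
With the tool pointing down it reaches from about 0.425 to 0.875 m from the base axis. Payload 4.7 kg.
Tool frame: the origin (TCP) lies midway between the tips of the shut fingers; the grasp point (between the pads) lies 19 mm behind it; z points along the fingers, y is the direction in which the jaws open and shut (so a half turn about z gives the same grasp; the last joint's range is limited). The gripper opens to 87 mm and grips with 3 to 60 N. Pads are 19 mm wide; open, the fingers measure 117 mm over their backs; the gripper's body (75 mm by 190 mm) begins 51 mm behind the grasp point.
Start: joints at [-1.205, 0.321, -0.07, 1.45, 0.023, 1.371, -0.057], TCP at [0.224, 0.61, 0.223] pointing down, gripper open.
Joint ranges: [-2.86, 2.86], [-0.3, 2.09], [-1.38, 1.24], [0.06, 2.45], [-1.56, 4.7], [0.09, 2.05], [-2.69, 2.69]. Speed limits (rad/s): [2.57, 2.57, 3.14, 3.14, 3.14, 3.14, 3.14].

### API

Orientations are given as a rotation vector (axis times angle).
In Python, from bench import ctrl, optics gives the robot as it stands. The module is installed in compiled form; this text tells all that it offers.
- The arm moves only by the tool step_arm, never from a script. Its argument "deltas" is a list of rows, each a list of 7 numbers: the turn, a rotation vector about the tool's x, y, z in degrees, then the shift along the tool's x, y, z in mm, then the finger opening in mm, from 0 to 87. A call has exactly 8 rows; each row is the pose to reach, as a shift and turn from the pose commanded when the call began, along the tool's axes at that moment; what a row does not reach only later rows make up. A row lasts 1/8 s, in which the tool goes at most 62.5 mm and 10.7 degrees, less where a joint would pass 70% of its speed; a pose out of reach is approached as far as the arm can. A call with a gripper value outside its range is refused whole. The fingers move at their own pace and stop on an object; "newtons" is the grip in N (left out, the last holds). Time passes only in rows, so rows that repeat a pose let the fingers close, or fill a call up. It gives the time, the measured TCP pose, the force and the opening at its end, in the units of the state.
- ctrl.get_state(): the state, without advancing time (a new reading comes with each control period).
- optics.get_image(name): name is "side" or "top"; returns the picture (384x512x3 uint8, red, green, blue); there is no depth.
- optics.get_calibration(name): a dict with "K" (3x3 intrinsics, pixels), "k1" (the pictures are not rectified: a ray, as slopes to the right and down, at radius r is drawn at 1 + k1 r^2 times it, then the intrinsics apply), "R" (3x3) and "t" (3): a world point X has camera coordinates R X + t. Camera axes: x right, y down, z forward; pixel columns grow to the right and rows downward; lengths in m; the calibration is good to about 2 mm. A picture is of the moment at which its call begins. get_calibration takes no time and is no camera call.
- ctrl.close_job(): hands the job in, once; it reports no verdict.
The state is a dict: "time": time; "joint_positions": joint angles; "qd": joint speeds; "joint_torque": joint torques, N m; "position": TCP position; "tool_rot": TCP orientation; "ft_force": force on the tool from outside, world axes, zero at the start; "torque": the same for the moment, N m; "grip_width": opening from 0.0 (shut) to 1.0 (fully open).
Only numpy, scipy, OpenCV 4.12 (cv2) and the standard library are available. Lean on these libraries where they do the work, as an engineer would, in place of code of your own. Each camera call takes 0.05 s, during which the arm holds its last target.

### The job

Put the salt shaker away in the wooden box. Raise the lid by its bar until the folding stay at its side goes straight, snaps past straight and locks, and let go so that the stay alone holds the lid up; stand the shaker upright inside; then break the stay at its knee knob and lower the lid fully shut, keeping it under control so that it does not fall shut. Go by feel, because the foot of the stay is only clamped in a slot and must not be forced out of its setting, set the shaker down rather than drop it, and leave all other things where they are.

Things in the scene. Friction and masses are not known exactly. Their poses are not given: they have to be found in the camera images.
- storage_box: Brown wooden box fixed to the worktop, 130 deep (its x), 180 wide (y), 115 mm high; walls and floor 8 mm, inside one open space of 114 x 164 mm. Origin: centre of its underside. -x is the front, +x the back with the lid's hinge (axis along y at box x +65, z +121 mm), +y the side with the folding stay of two straps: 62 mm from foot to knee, 87 mm from knee to the lid's side edge.
- lid (a joint): Angle of the wooden lid (12 mm thick, 135 mm from hinge axis to front edge, about 0.5 kg), rad: 0 shut, growing as it rises. Before taut only its weight resists (up to 2.5 N at the bar). Somewhere from 1.25 to 1.55 (the stay's pivots are set differently each time) the stay goes taut, stops the lid hard, and its knee tips past straight and locks. Unlocked, nothing holds or brakes the lid.
- lid_bar (a point): Middle of the steel bar pull that lies along the box's y, 172 mm from the hinge axis and 37 mm in front of the lid's front edge, in the lid's mid-plane. Its black sleeve, 15 mm thick and 76 mm long, turns freely on it, so a gripper that holds it can keep pointing down while the lid turns. It rises to about 0.29 m. Axes as the lid's (the box's when shut).
- knee_knob (a point): Middle of the knee knob on the stay's knee axis: a black sleeve 15 mm thick, 38 mm long, turning freely on a pin along the box's y, this point 54 mm outside the side wall. Pull it forward (1 to 3 N) to break the locked stay. It runs on a circle of 62 mm radius about the stay foot; led on forward and down, it carries the lid to shut, ending in front of the foot, from 12 mm below to 18 mm above it.
- stay_foot (a point): Lower pivot of the stay, axis along the box's y, 12 mm outside the side wall at box x -40 mm, 79 to 93 mm above the worktop. A clamp holds it in an upright slot and slips at about 24 N: more than about 10 N at the bar once the stay is taut, or pressing the lid down on the locked stay, shifts it (over 1.5 mm is too much). With the lid shut the knee lies folded in front of it.
- salt_shaker: Salt shaker, clear glass with a grey domed top, 44 mm diameter, 90 mm high, about 0.1 kg, standing; origin at the centre of its underside, z up.
- pepper_mill: Dark wooden pepper mill, 58 mm diameter, 160 mm high, standing; leave alone. Origin under its centre.
- lemon: Lemon, 71 x 53 x 51 mm; leave alone. Origin under its centre.
- mug: Speckled stoneware mug upside down, 95 x 132 x 113 mm; leave alone. Origin under its centre.
- sugar_jar: Glass jar with a yellow lid, 88 mm diameter, 190 mm high; leave alone. Origin under its centre.
Mind the look-alikes: they are no part of the job. What is shaped like the salt_shaker but pink is not meant.

How it is judged:
By the outcome, as a careful person would: the job done as asked, in the order asked, and still so for the second after the job is handed in, with the robot touching nothing.
It also fails if it takes over 72 s, if anything falls off the work surface, if the arm or the gripper's body presses on something with over 40 N, if the wrist force passes 120 N, or if a joint passes its speed limit or range.

## Working session

There is one attempt and no reset: what is moved stays moved. The work goes in short steps, Python scripts to look and compute and a tool call to move; the robot and the scene stay as the last step left them, time stands still between calls to the robot, and variables do not carry over. Pictures are saved under pics/ and viewed, and the job is handed in when it is done.

Besides the shell and the picture viewer there is one more tool, called after "Emit:" by a JSON object that holds its "api" and its "payload". step_arm: Moves the arm, as the interface text tells. Its arguments: {"type":"object","properties":{"deltas":{"type":"array"},"newtons":{"type":"number"}},"required":["deltas"]}

```bash
mkdir -p pics; cat > h.py <<'E'
import numpy as np, cv2
from bench import ctrl, optics
from scipy.spatial.transform import Rotation as Ro
E
python3 - <<'E'
from h import *
for n in("side","top"):
    im=optics.get_image(n); cv2.imwrite(f"pics/{n}0.png",im[:,:,::-1]); c=optics.get_calibration(n)
    print(n,{k:np.round(v,4).tolist() for k,v in c.items()})
s=ctrl.get_state(); print(s)
E
```

```text
side {'K': [[484.3662, 0.0, 258.446], [0.0, 484.3662, 192.0311], [0.0, 0.0, 1.0]], 'k1': 0.0588, 'R': [[-0.9993, -0.033, -0.017], [-0.0075, 0.6269, -0.779], [0.0363, -0.7784, -0.6267]], 't': [0.4126, 0.0364, 1.5523]}
top {'K': [[380.5207, 0.0, 246.6755], [0.0, 380.5207, 192.8875], [0.0, 0.0, 1.0]], 'k1': -0.1026, 'R': [[-0.0274, -0.9996, -0.0005], [-0.9975, 0.0273, -0.0654], [0.0654, -0.0013, -0.9979]], 't': [0.0744, 0.4333, 1.2226]}
{'time': 0.1, 'joint_positions': array([-1.20485333,  0.32173081, -0.07005426,  1.45156952,  0.02257371,
        1.37079716, -0.05690592]), 'qd': array([ 2.61469280e-05, -2.03268646e-03,  2.61243727e-04, -2.00881480e-03,
       -1.42126573e-04, -4.60171461e-05,  2.04472158e-03]), 'joint_torque': array([-2.30224322e-05, -4.92572093e+01, -4.05689087e-01, -3.13399744e+01,
       -6.40925090e-02,  3.94303480e-02,  7.14281327e-05]), 'position': array([0.22389002, 0.60968843, 0.22157407]), 'tool_rot': array([-5.49806392e-01, -3.09287987e+00,  2.67687093e-03]), 'ft_force': array([0.47748518, 0.58832423, 0.06138243]), 'torque': array([ 0.00082081, -0.00046163, -0.00607336]), 'grip_width': 0.9987264061819511}
```

View pics/side0.png

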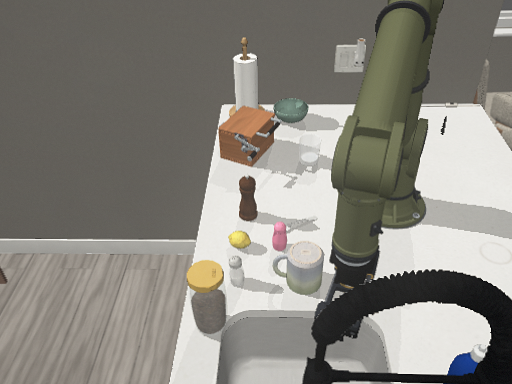

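View pics/top0.png

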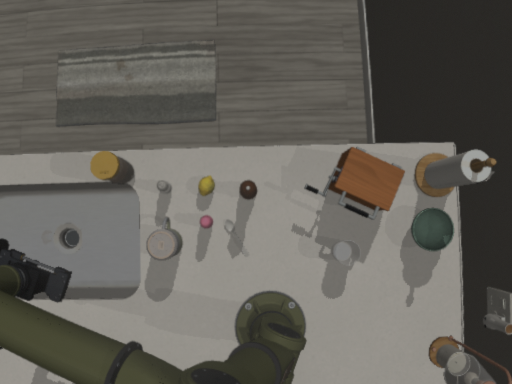

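The side view shows the salt shaker at about (236,270), the pink decoy at (280,237) and the box at (246,135). In the top view the shaker is at (162,186) and the box at (368,180), with the bar near (357,210) and the knob near (312,189). Next I'll zoom in.

```bash
python3 - <<'E'
import cv2
a=cv2.imread("pics/side0.png");b=cv2.imread("pics/top0.png")
f=lambda im,x0,y0,w,h,s:cv2.resize(im[y0:y0+h,x0:x0+w],None,fx=s,fy=s,interpolation=cv2.INTER_CUBIC)
cv2.imwrite("pics/c1.png",f(a,200,90,100,75,8))
cv2.imwrite("pics/c2.png",f(b,300,140,112,84,7))
cv2.imwrite("pics/c3.png",f(a,180,220,120,90,6))
cv2.imwrite("pics/c4.png",f(b,140,150,120,90,6))
E
```

```text
(no output)
```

View pics/c1.png

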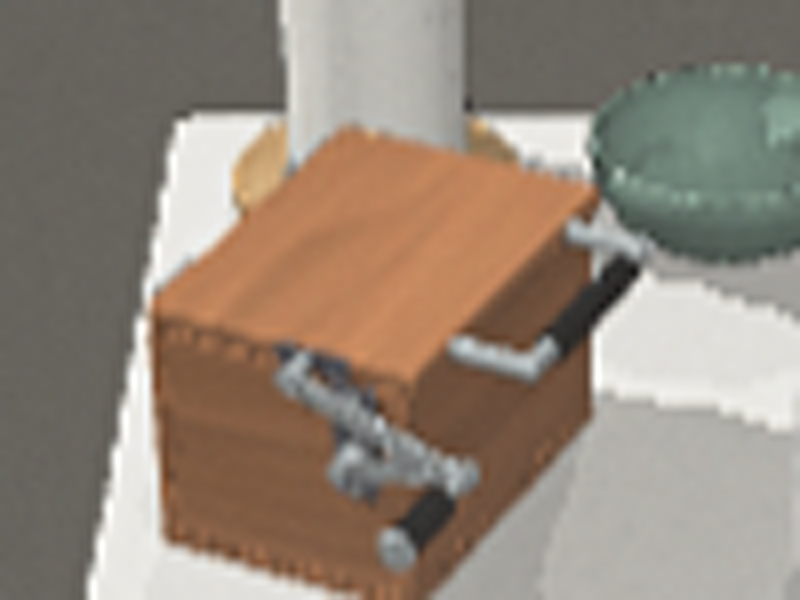

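View pics/c2.png

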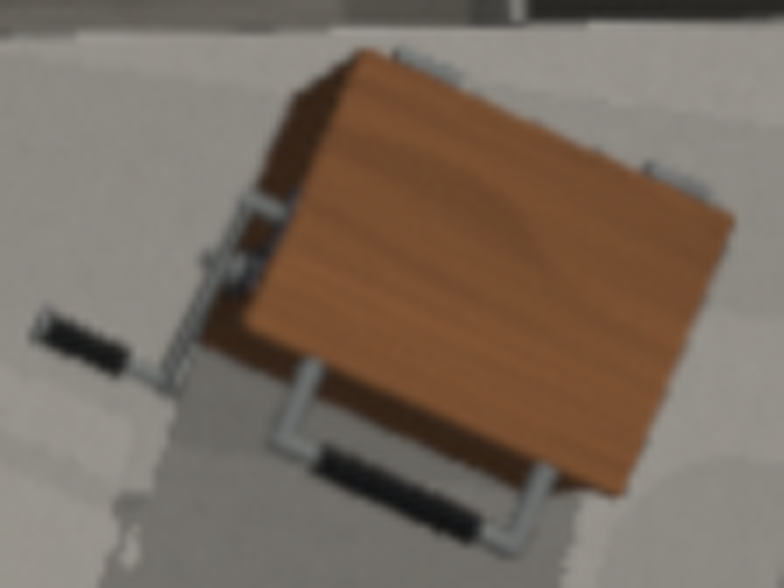

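View pics/c3.png

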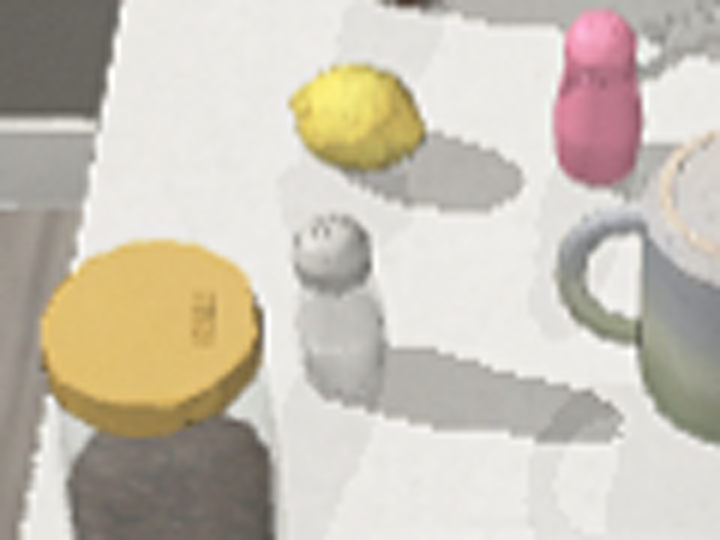

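View pics/c4.png

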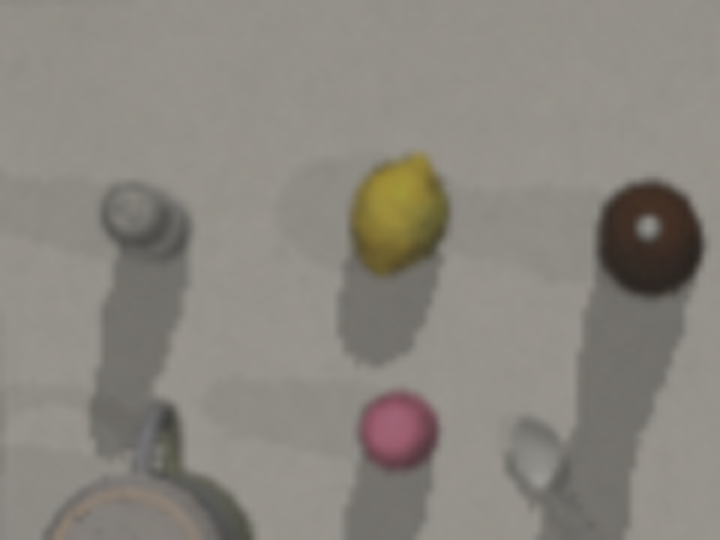

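```bash
cat >> h.py <<'E'
cal={n:optics.get_calibration(n) for n in("side","top")}
def ray(n,px):
    c=cal[n]; K=c["K"]; k=float(c["k1"])
    d=cv2.undistortPoints(np.array([[px]],float),K,np.array([k,0,0,0.])) [0,0]
    R=c["R"];o=-R.T@c["t"]; v=R.T@np.array([d[0],d[1],1]); return o,v/np.linalg.norm(v)
def plane(n,px,z):
    o,v=ray(n,px); return o+v*(z-o[2])/v[2]
def tri(ps,pt):
    A=np.zeros((3,3));b=np.zeros(3);rs=[ray("side",ps),ray("top",pt)]
    for o,v in rs:
        P=np.eye(3)-np.outer(v,v);A+=P;b+=P@o
    X=np.linalg.solve(A,b); return X,[1e3*np.linalg.norm((np.eye(3)-np.outer(v,v))@(X-o)) for o,v in rs]
def proj(n,X):
    c=cal[n]; p=c["R"]@X+c["t"]; d=p[:2]/p[2]; d=d*(1+float(c["k1"])*(d@d)); return d*c["K"][0,0]+c["K"][:2,2]
def cr(x0,y0,s): return lambda u,v:(x0+(u+.5)/s-.5,y0+(v+.5)/s-.5)
E
python3 - <<'E'
from h import *
S=cr(200,90,8);T=cr(300,140,7)
P={'A':((155,312),(368,50)),'B':((350,128),(733,220)),'C':((595,190),(622,492)),'D':((405,385),(247,325)),
'barS':((560,345),(318,465)),'barF':((635,268),(475,525)),'knI':((447,497),(125,360)),'knO':((402,540),(50,325)),'foot':((352,475),(230,268))}
X={}
for k,(a,b) in P.items():
    X[k],e=tri(S(*a),T(*b)); print(k,np.round(X[k]*1e3,1),np.round(e,1))
bar=(X['barS']+X['barF'])/2;kn=(X['knI']+X['knO'])/2
print('bar',bar,'knob',kn)
for a,b in(('A','B'),('D','C'),('barS','barF'),('knO','knI'),('D','A'),('C','B')):
    d=X[b]-X[a]; print(a,b,np.linalg.norm(d),np.degrees(np.arctan2(d[1],d[0])))
S3=cr(180,220,6);T4=cr(140,150,6)
print('shaker',tri(S3(332,253),T4(135,212)),plane('top',T4(135,212),.085),plane('side',S3(335,390),0), plane('top',T4(173,232),0))
print('base proj'); 
for n,f in(('side',(245,160)),): print(plane(n,f,0))
E
```

```text
A [ 559.1 -260.7  117.5] [0.8 0.8]
B [ 481.4 -417.   122.2] [0.1 0.1]
C [ 365.9 -361.6  121. ] [0.4 0.4]
D [ 443.8 -202.2  117.3] [1.9 1.9]
barS [ 380.6 -229.6  120.6] [0.4 0.4]
barF [ 350.7 -297.2  118.5] [2.7 2.7]
knI [ 428.2 -153.5   93.2] [1.7 1.7]
knO [ 445.  -121.1   93.6] [1.1 1.1]
foot [ 471.  -207.3   68.1] [0.5 0.5]
bar [ 0.36561974 -0.26340119  0.11952824] knob [ 0.4366039  -0.13731973  0.09342027]
A B 0.17458465445492657 -116.40675777340503
D C 0.17750024247307342 -116.07378347938167
barS barF 0.07404826443895905 -113.85439359774243
knO knI 0.036455180346183745 -117.4139790123055
D A 0.12919951677725877 -26.90473760695754
C B 0.12818149382461977 -25.59575350456472
shaker (array([0.46321212, 0.32604713, 0.07007812]), [np.float64(0.5272562993123584), np.float64(0.5272562993124169)]) [0.4623561  0.32275092 0.085     ] [0.46338025 0.34339242 0.        ] [0.4585919  0.32064191 0.        ]
base proj
[ 0.46947344 -0.2373743   0.        ]
```

```bash
cat >> h.py <<'E'
import json,os
def Rt(psi,tau=0):
    p=np.radians(psi); y=np.array([np.cos(p),np.sin(p),0]);z=np.array([0,0,-1.]);x=np.cross(y,z)
    return np.stack([x,y,z],1)@Ro.from_euler('y',tau,degrees=True).as_matrix()
# cmd pose file: pos, R ; wps: list of 8 (x,y,z mm, psi, tau, opening)
def load(): d=json.load(open("cmd.json")); return np.array(d["p"]),np.array(d["R"])
def save(p,R): json.dump({"p":list(map(float,p)),"R":np.array(R).tolist()},open("cmd.json","w"))
def plan(w,dec=0):
    p0,R0=load(); rows=[]; pl=p0;Rl=R0
    for x,y,z,psi,tau,o in w:
        p=np.array([x,y,z])/1e3; R=Rt(psi,tau)
        rv=np.round(Ro.from_matrix(R0.T@R).as_rotvec(degrees=True),1); t=np.round(R0.T@(p-p0)*1e3,dec)
        rows.append([float(v)+0 for v in rv]+[float(v)+0 for v in t]+[float(o)])
        pn=p0+R0@t/1e3;Rn=R0@Ro.from_rotvec(rv,degrees=True).as_matrix()
        ds=np.linalg.norm(pn-pl)*1e3;da=np.degrees(Ro.from_matrix(Rl.T@Rn).magnitude())
        if ds>62 or da>10.6: print("FAST",ds,da)
        pl,Rl=pn,Rn
    save(pl,Rl)
    print("["+",".join("["+",".join("%g"%v for v in r)+"]" for r in rows)+"]")
BC=np.array([464.8,-311.5]);BY=-26.2
def b2w(x,y,z=0):
    a=np.radians(BY);e=np.array([np.cos(a),np.sin(a)]);f=np.array([-e[1],e[0]]); q=BC+x*e+y*f; return np.array([q[0],q[1],z])
def w2b(P):
    a=np.radians(BY);e=np.array([np.cos(a),np.sin(a)]);f=np.array([-e[1],e[0]]);d=np.array(P[:2])-BC; return np.array([d@e,d@f,P[2]])
def st():
    s=ctrl.get_state(); print(round(s["time"],2),np.round(s["position"]*1e3,1),"box",np.round(w2b(s["position"]*1e3),1),"F",np.round(s["ft_force"],2),"T",np.round(s["torque"],2),"g",round(s["grip_width"]*87,1)); return s
E
python3 - <<'E'
from h import *
s=st(); R=Ro.from_rotvec(s["tool_rot"]).as_matrix(); save(s["position"],R)
# polar path
n=16; w=[]
for i in range(1,n+1):
    t=i/n; az=69.8+t*(-35.74-69.8); az=np.radians(az)
    r=np.interp(t,[0,.25,.75,1],[650,520,490,453]); z=np.interp(t,[0,.2,.75,1],[223,270,270,190])
    w.append((r*np.cos(az),r*np.sin(az),z,69.8+t*(-26.2-69.8),0,60 if t<.5 else 32))
plan(w[:8]);plan(w[8:]);
E
```

```text
0.1 [223.9 609.7 221.6] box [-622.9  720.2  221.6] F [0.48 0.59 0.06] T [ 0.   -0.   -0.01] g 86.9
FAST 81.19729059519162 6.000833275471002
FAST 78.29431652425356 5.999999238873934
FAST 74.19568720619817 5.999999239985976
FAST 69.72087205421343 5.999999241650794
[[-0.1,0,6,-71,-36,-16,60],[-0.1,0,12,-134,-80,-31,60],[-0.1,0,18,-187,-130,-45,60],[-0.1,0,24,-231,-184,-48,60],[-0.1,0,30,-281,-217,-48,60],[-0.1,0,36,-327,-255,-48,60],[-0.1,0,42,-367,-298,-48,60],[-0.1,0,48,-402,-344,-48,32]]
[[0,0,6,-57,-12,0,32],[0,0,12,-112,-30,0,32],[0,0,18,-164,-54,0,32],[0,0,24,-212,-84,0,32],[0,0,30,-253,-123,20,32],[0,0,36,-288,-166,40,32],[0,0,42,-317,-212,60,32],[0,0,48,-340,-260,80,32]]
```

```bash
python3 - <<'E'
from h import *
s=st(); R=Ro.from_rotvec(s["tool_rot"]).as_matrix(); save(s["position"],R)
P=[];
for t in np.linspace(0,1,400):
    az=np.radians(69.8+t*(-35.74-69.8)); r=np.interp(t,[0,.25,.75,1],[650,500,480,453]); z=np.interp(t,[0,.2,.75,1],[222,265,265,190])
    P.append((r*np.cos(az),r*np.sin(az),z,69.8+t*(-26.2-69.8)))
P=np.array(P);L=np.r_[0,np.cumsum(np.linalg.norm(np.diff(P[:,:3],axis=0),axis=1))];print(L[-1])
n=18;w=[tuple(np.array([np.interp(L[-1]*i/n,L,P[:,k]) for k in range(4)]))+(0,60 if i<9 else 32) for i in range(1,n+1)]
e=w[-1]
for z in(160,130,115,103,103,103): w.append((367,-264,z,-26.2,0,32))
for k in range(3): plan(w[8*k:8*k+8])
E
```

```text
0.1 [223.9 609.7 221.6] box [-622.9  720.2  221.6] F [0.48 0.59 0.06] T [ 0.   -0.   -0.01] g 86.9
988.9709318264154
[[-0.1,0,4,-48,-26,-9,60],[-0.1,0,8.1,-92,-57,-18,60],[-0.1,0,12.3,-134,-92,-28,60],[-0.1,0,16.6,-171,-131,-37,60],[-0.1,0,21.2,-204,-174,-43,60],[-0.1,0,26.3,-241,-213,-43,60],[-0.1,0,32,-286,-244,-43,60],[-0.1,0,37.8,-328,-280,-43,60]]
[[0,0,5.8,-54,-9,0,32],[0,0,11.6,-107,-24,0,32],[0,0,17.5,-157,-45,0,32],[0,0,23.4,-206,-71,0,32],[0,0,29.3,-250,-103,0,32],[0,0,35.2,-291,-140,3,32],[0,0,40.9,-322,-181,21,32],[0,0,46.6,-349,-225,39,32]]
[[0,0,5.8,-49,-17,18,32],[0,0,11.6,-96,-39,36,32],[0,0,11.6,-96,-40,66,32],[0,0,11.6,-96,-40,96,32],[0,0,11.6,-96,-40,111,32],[0,0,11.6,-96,-40,123,32],[0,0,11.6,-96,-40,123,32],[0,0,11.6,-96,-40,123,32]]
```

Emit:
{"api": "step_arm", "payload": {"deltas": [[-0.1, 0, 4, -48, -26, -9, 60], [-0.1, 0, 8.1, -92, -57, -18, 60], [-0.1, 0, 12.3, -134, -92, -28, 60], [-0.1, 0, 16.6, -171, -131, -37, 60], [-0.1, 0, 21.2, -204, -174, -43, 60], [-0.1, 0, 26.3, -241, -213, -43, 60], [-0.1, 0, 32, -286, -244, -43, 60], [-0.1, 0, 37.8, -328, -280, -43, 60]], "newtons": 10}}

```text
time: 1.1
position: [0.436, 0.2327, 0.2654]
tool_rot: [1.526, 2.746, 0.003]
ft_force: [1.6, 0.1, 0.3]
grip_width: 0.691
```

Emit:
{"api": "step_arm", "payload": {"deltas": [[0, 0, 5.8, -54, -9, 0, 32], [0, 0, 11.6, -107, -24, 0, 32], [0, 0, 17.5, -157, -45, 0, 32], [0, 0, 23.4, -206, -71, 0, 32], [0, 0, 29.3, -250, -103, 0, 32], [0, 0, 35.2, -291, -140, 3, 32], [0, 0, 40.9, -322, -181, 21, 32], [0, 0, 46.6, -349, -225, 39, 32]]}}

```text
time: 2.1
position: [0.4291, -0.1825, 0.2254]
tool_rot: [-2.488, -1.918, -0.003]
ft_force: [0.1, 0.7, -0.2]
grip_width: 0.37
```

```bash
python3 - <<'E'
from h import *
s=st(); print(s["joint_positions"], s["tool_rot"]); p,R=load();print(p)
w=[np.array([np.nan])]
import itertools
E
```

```text
2.1 [ 429.1 -182.5  225.4] box [-88.9 100.  225.4] F [ 0.12  0.68 -0.22] T [-0.12 -0.01  0.02] g 32.2
[-0.38915744 -0.1263014   0.68751047  1.90276337  0.08063442  1.33638053
  0.01807814] [-2.48834388 -1.91755445 -0.00295943]
[ 0.36698301 -0.26424427  0.10319549]
```

Emit:
{"api": "step_arm", "payload": {"deltas": [[0, 0, 5.8, -49, -17, 18, 32], [0, 0, 11.6, -96, -39, 36, 32], [0, 0, 11.6, -96, -40, 66, 32], [0, 0, 11.6, -96, -40, 96, 32], [0, 0, 11.6, -96, -40, 111, 32], [0, 0, 11.6, -96, -40, 123, 32], [0, 0, 11.6, -96, -40, 123, 32], [0, 0, 11.6, -96, -40, 123, 32]]}}

```text
time: 3.1
position: [0.3679, -0.2638, 0.1035]
tool_rot: [2.666, 1.661, 0.004]
ft_force: [0.2, 0.4, -0.1]
grip_width: 0.367
```

```bash
python3 - <<'E'
from h import *
for n in("side","top"):
    im=optics.get_image(n)[:,:,::-1]
    x,y,w,h=(180,80,150,110) if n=="side" else (290,130,130,100)
    cv2.imwrite(f"pics/{n}1.png",cv2.resize(im[y:y+h,x:x+w],None,fx=5,fy=5,interpolation=cv2.INTER_CUBIC))
s=st(); print(s["joint_positions"])
E
```

```text
3.2 [ 367.9 -263.8  103.6] box [-1.080e+02  1.000e-01  1.036e+02] F [-0.4  -0.3   0.81] T [-0.07  0.1  -0.04] g 31.9
[-0.28435171 -0.03710295  0.84779006  2.09211045  0.02908336  1.07258205
  0.09296635]
```

View pics/side1.png

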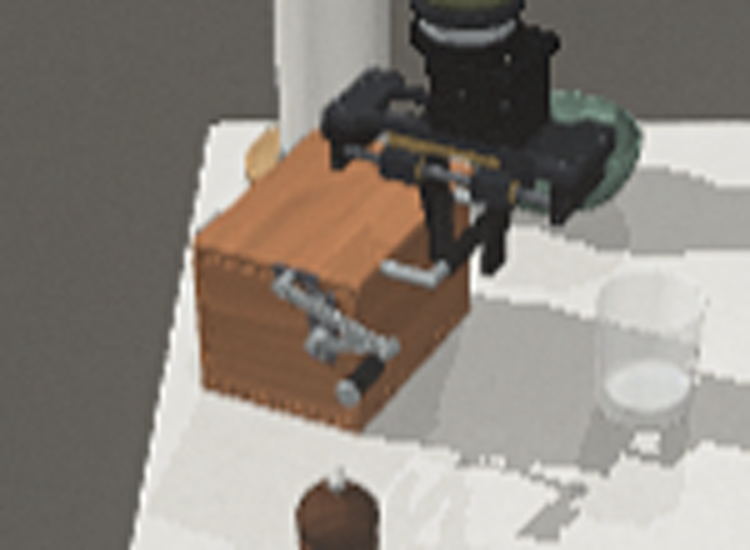

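View pics/top1.png

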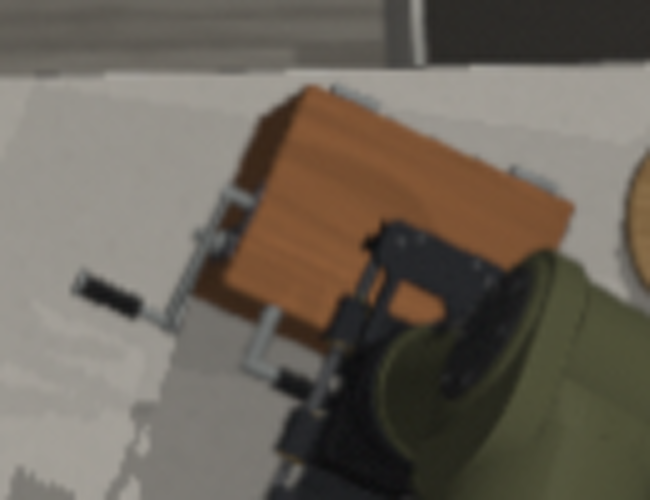

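The fingers straddle the bar sleeve: side crop about (465,240), top crop about (310,385). Now closing gently.

Emit:
{"api": "step_arm", "payload": {"deltas": [[0, 0, 0, 0, 0, 0, 20], [0, 0, 0, 0, 0, 0, 14], [0, 0, 0, 0, 0, 0, 10], [0, 0, 0, 0, 0, 0, 8], [0, 0, 0, 0, 0, 0, 8], [0, 0, 0, 0, 0, 0, 8], [0, 0, 0, 0, 0, 0, 8], [0, 0, 0, 0, 0, 0, 8]], "newtons": 12}}

```text
time: 4.2
position: [0.3667, -0.2632, 0.1027]
tool_rot: [-2.665, -1.66, -0.002]
ft_force: [-5.9, 3.1, 5.0]
grip_width: 0.17
```

```bash
python3 - <<'E'
from h import *
s=st(); p,R=load(); print(p, w2b(p*1e3))
E
```

```text
4.2 [ 366.7 -263.2  102.7] box [-109.3    0.   102.7] F [-5.91  3.08  5.03] T [ 0.48  1.08 -0.  ] g 14.8
[ 0.36698301 -0.26424427  0.10319549] [-108.63079293   -0.78617599  103.19549066]
```

```bash
sed -i 's/^BC=.*/BC=np.array([462.7,-310.5])/' h.py; cat >> h.py <<'E'
def arc(ths,o=8,y=-.4,hx=65,r=172,hz=121,psi=-26.2):
    w=[]
    for t in ths:
        q=b2w(hx-r*np.cos(t),y,hz+r*np.sin(t)-19); w.append((*q,psi,0,o))
    plan(w,1)
E
python3 - <<'E'
from h import *
st()
arc(np.interp(np.arange(1,9),[1,2,3,4,5,6,7,8],[.01,.03,.07,.12,.18,.24,.28,.28]))
E
```

```text
Traceback (most recent call last):
  File "h.py", line 44, in st
    s=ctrl.get_state(); print(round(s["time"],2),np.round(s["position"]*1e3,1),"box",np.round(w2b(s["position"]*1e3),1),"F",np.round(s["ft_force"],2),"T",np.round(s["torque"],2),"g",round(s["grip_width"]*87,1)); return s
                                                                                              ~~~^^^^^^^^^^^^^^^^^^^
  File "h.py", line 42, in w2b
    a=np.radians(BY);e=np.array([np.cos(a),np.sin(a)]);f=np.array([-e[1],e[0]]);d=np.array(P[:2])-BC; return np.array([d@e,d@f,P[2]])
                 ^^
NameError: name 'BY' is not defined. Did you mean: 'BC'?
```

```bash
sed -i 's/^BC=.*/BC=np.array([462.7,-310.5]);BY=-26.2/' h.py
python3 - <<'E'
from h import *
st()
arc(np.interp(np.arange(1,9),[1,2,3,4,5,6,7,8],[.01,.03,.07,.12,.18,.24,.28,.28]))
E
```

```text
4.2 [ 366.7 -263.2  102.7] box [-107.     0.   102.7] F [-5.91  3.08  5.03] T [ 0.48  1.08 -0.  ] g 14.8
[[0,0,0,0.4,-0.7,-0.5,8],[0,0,0,0.4,-0.6,-4,8],[0,0,0,0.4,-0.3,-10.8,8],[0,0,0,0.4,0.6,-19.4,8],[0,0,0,0.4,2.1,-29.6,8],[0,0,0,0.4,4.3,-39.7,8],[0,0,0,0.4,6,-46.3,8],[0,0,0,0.4,6,-46.3,8]]
```

Emit:
{"api": "step_arm", "payload": {"deltas": [[0, 0, 0, 0.4, -0.7, -0.5, 8], [0, 0, 0, 0.4, -0.6, -4, 8], [0, 0, 0, 0.4, -0.3, -10.8, 8], [0, 0, 0, 0.4, 0.6, -19.4, 8], [0, 0, 0, 0.4, 2.1, -29.6, 8], [0, 0, 0, 0.4, 4.3, -39.7, 8], [0, 0, 0, 0.4, 6, -46.3, 8], [0, 0, 0, 0.4, 6, -46.3, 8]]}}

```text
time: 5.2
position: [0.3726, -0.266, 0.1496]
tool_rot: [-2.666, -1.661, -0.002]
ft_force: [-4.1, -1.8, -1.0]
grip_width: 0.167
```

```bash
python3 - <<'E'
from h import *
s=st(); p,R=load(); print(w2b(p*1e3))
a=np.radians(BY); f=s["ft_force"]; print("Fbox",f[0]*np.cos(a)+f[1]*np.sin(a),-f[0]*np.sin(a)+f[1]*np.cos(a),f[2])
E
```

```text
5.2 [ 372.6 -266.   149.6] box [-1.005e+02  1.000e-01  1.496e+02] F [-4.14 -1.78 -1.  ] T [-0.2   0.99  0.07] g 14.5
[-100.33495613   -0.35074233  149.49930897]
Fbox -2.932201838972491 -3.4272954671051137 -1.001622355162048
```

```bash
python3 - <<'E'
from h import *
arc([.31,.37,.45,.53,.61,.69,.74,.75],y=-1)
arc([.78,.83,.89,.95,1.01,1.07,1.1,1.1],y=-1)
E
```

```text
[[0,0,0,-0.7,1.5,-5,8],[0,0,0,-0.7,5,-14.7,8],[0,0,0,-0.7,10.5,-27.3,8],[0,0,0,-0.7,17,-39.4,8],[0,0,0,-0.7,24.4,-51,8],[0,0,0,-0.7,32.7,-62,8],[0,0,0,-0.7,38.4,-68.5,8],[0,0,0,-0.7,39.5,-69.7,8]]
[[0,0,0,0,3.6,-3.7,8],[0,0,0,0,9.8,-9.7,8],[0,0,0,0,17.6,-16.4,8],[0,0,0,0,25.8,-22.7,8],[0,0,0,0,34.4,-28.4,8],[0,0,0,0,43.3,-33.6,8],[0,0,0,0,47.9,-36,8],[0,0,0,0,47.9,-36,8]]
```

Emit:
{"api": "step_arm", "payload": {"deltas": [[0, 0, 0, -0.7, 1.5, -5, 8], [0, 0, 0, -0.7, 5, -14.7, 8], [0, 0, 0, -0.7, 10.5, -27.3, 8], [0, 0, 0, -0.7, 17, -39.4, 8], [0, 0, 0, -0.7, 24.4, -51, 8], [0, 0, 0, -0.7, 32.7, -62, 8], [0, 0, 0, -0.7, 38.4, -68.5, 8], [0, 0, 0, -0.7, 39.5, -69.7, 8]]}}

```text
time: 6.2
position: [0.4089, -0.2837, 0.2208]
tool_rot: [-2.665, -1.662, -0.005]
ft_force: [-4.8, 4.3, 4.0]
grip_width: 0.168
```

Emit:
{"api": "step_arm", "payload": {"deltas": [[0, 0, 0, 0, 3.6, -3.7, 8], [0, 0, 0, 0, 9.8, -9.7, 8], [0, 0, 0, 0, 17.6, -16.4, 8], [0, 0, 0, 0, 25.8, -22.7, 8], [0, 0, 0, 0, 34.4, -28.4, 8], [0, 0, 0, 0, 43.3, -33.6, 8], [0, 0, 0, 0, 47.9, -36, 8], [0, 0, 0, 0, 47.9, -36, 8]]}}

```text
time: 7.2
position: [0.4531, -0.3051, 0.257]
tool_rot: [2.664, 1.662, 0.007]
ft_force: [-2.5, 4.0, 6.9]
grip_width: 0.167
```

```bash
cat >> h.py <<'E'
def fb():
    s=st(); p,R=load(); print("cmd",np.round(w2b(p*1e3),1))
    a=np.radians(BY); f=s["ft_force"]; print("Fbox",np.round([f[0]*np.cos(a)+f[1]*np.sin(a),-f[0]*np.sin(a)+f[1]*np.cos(a),f[2]],2)); return s
def snap(tag,bs=(180,60,160,120),bt=(280,130,140,105)):
    for n,(x,y,w,h) in(("side",bs),("top",bt)):
        im=optics.get_image(n)[:,:,::-1]; cv2.imwrite(f"pics/{n}{tag}_full.png",im)
        cv2.imwrite(f"pics/{n}{tag}.png",cv2.resize(im[y:y+h,x:x+w],None,fx=5,fy=5,interpolation=cv2.INTER_CUBIC))
E
python3 - <<'E'
from h import *
fb(); snap("2")
E
```

```text
7.2 [ 453.1 -305.1  257. ] box [-11.    0.5 257. ] F [-2.5   4.03  6.88] T [0.68 0.65 0.  ] g 14.6
cmd [-13.   -1.  255.3]
Fbox [-4.02  2.52  6.88]
```

View pics/side2.png

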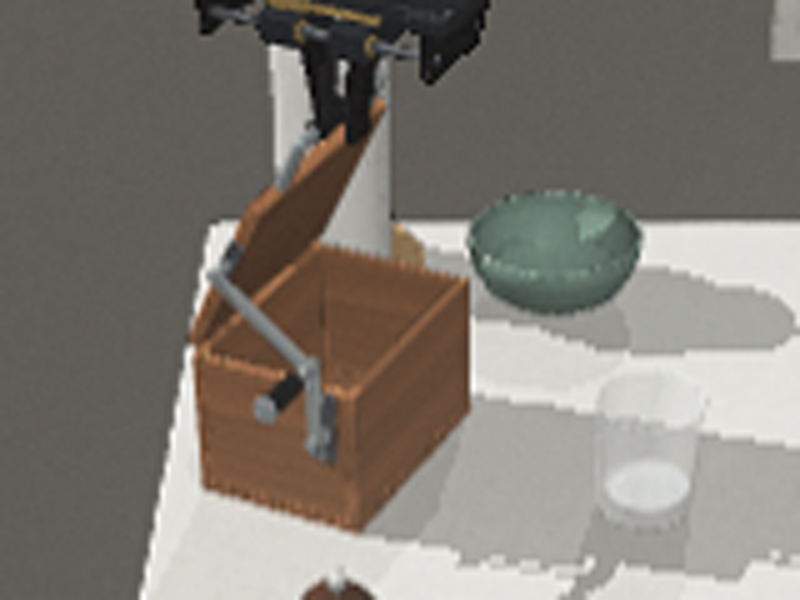

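View pics/top2.png

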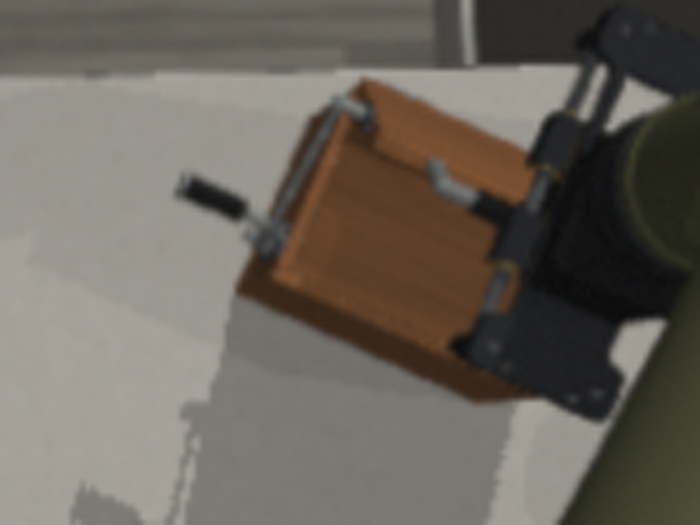

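```bash
python3 - <<'E'
from h import *
im=cv2.imread("pics/side2_full.png"); cv2.imwrite("pics/z2.png",cv2.resize(im[105:165,210:270],None,fx=10,fy=10,interpolation=cv2.INTER_CUBIC))
E
```

```text
(no output)
```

View pics/z2.png

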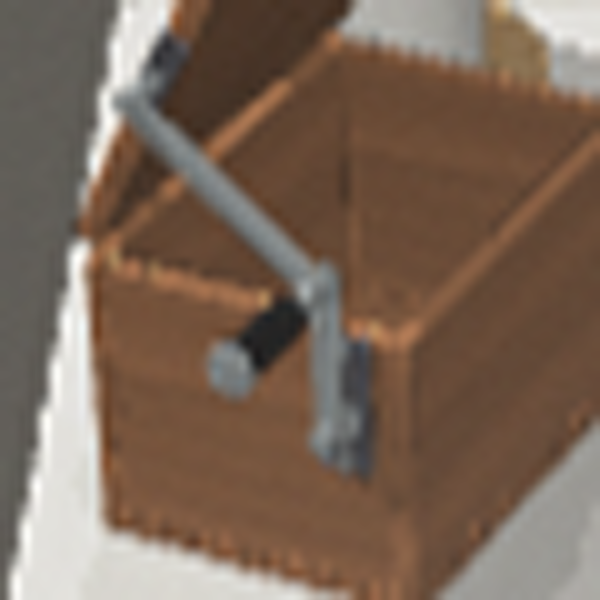

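```bash
python3 - <<'E'
from h import *
Z=cr(210,105,10)
def py(px,yb):
    o,v=ray("side",px); o=o*1e3; a=np.radians(BY);f=np.array([-np.sin(a),np.cos(a)])
    t=(yb-(o[:2]-BC)@f)/(v[:2]@f); return w2b(o+t*v)
for yb in(98,102,106,110):
    F=py(Z(330,440),yb);K=py(Z(320,285),yb);P=py(Z(130,103),yb)
    f=F[[0,2]];k=K[[0,2]];p=P[[0,2]]
    c=np.cross(k-f,p-k); phi=np.degrees(np.arctan2(c,(k-f)@(p-k)))
    print(yb,f,k,p,"FK",np.linalg.norm(k-f),"KP",np.linalg.norm(p-k),"FP",np.linalg.norm(p-f),"phi",phi)
# also corner check: box corners: 
print("box corner front-stay top rim", w2b(b2w(-65,90,115)), proj("side",b2w(-65,90,115)/1e3), "seen",Z(408,335))
print("back-stay rim", proj("side",b2w(65,90,115)/1e3), "seen",Z(105,255))
print("front-far", proj("side",b2w(-65,-90,115)/1e3))
E
```

```text
98 [-35.71349069  69.95247521] [-34.53398908 132.59826191] [ 37.08903691 184.50466333] FK 62.65688960527635 KP 88.45412573856129 FP 135.72918561248912 phi -52.98988626406213
102 [-38.11564917  73.05556413] [-36.94004855 135.49416128] [ 34.44609731 187.22889173] FK 62.449663343841955 KP 88.1615798126348 FP 135.28028602811457 phi -52.989886264062136
106 [-40.51780766  76.15865304] [-39.34610803 138.39006066] [ 31.80315771 189.95312012] FK 62.24243708240768 KP 87.86903388670831 FP 134.83138644374012 phi -52.98988626406214
110 [-42.91996615  79.26174195] [-41.7521675  141.28596003] [ 29.16021811 192.67734852] FK 62.03521082097306 KP 87.57648796078188 FP 134.38248685936546 phi -52.989886264062086
box corner front-stay top rim [-65.  90. 115.] [250.67819678 138.48322389] seen (250.35, 138.05)
back-stay rim [218.21290455 129.48409303] seen (220.05, 130.05)
front-far [274.36300905 114.64476257]<stdin>:9: DeprecationWarning: Arrays of 2-dimensional vectors are deprecated. Use arrays of 3-dimensional vectors instead. (deprecated in NumPy 2.0)
```

```bash
python3 - <<'E'
from h import *
arc([1.1,1.12,1.15,1.18,1.21,1.24,1.26,1.265],y=-.5,r=173.2)
E
```

```text
[[0,0,0,0.5,-0.6,-1.1,8],[0,0,0,0.5,2.5,-2.6,8],[0,0,0,0.5,7.3,-4.8,8],[0,0,0,0.5,12,-6.9,8],[0,0,0,0.5,16.9,-8.8,8],[0,0,0,0.5,21.8,-10.5,8],[0,0,0,0.5,25,-11.6,8],[0,0,0,0.5,25.9,-11.9,8]]
```

Emit:
{"api": "step_arm", "payload": {"deltas": [[0, 0, 0, 0.5, -0.6, -1.1, 8], [0, 0, 0, 0.5, 2.5, -2.6, 8], [0, 0, 0, 0.5, 7.3, -4.8, 8], [0, 0, 0, 0.5, 12, -6.9, 8], [0, 0, 0, 0.5, 16.9, -8.8, 8], [0, 0, 0, 0.5, 21.8, -10.5, 8], [0, 0, 0, 0.5, 25, -11.6, 8], [0, 0, 0, 0.5, 25.9, -11.9, 8]]}}

```text
time: 8.3
position: [0.4748, -0.3158, 0.2669]
tool_rot: [-2.666, -1.661, -0.004]
ft_force: [0.7, 3.8, 0.9]
grip_width: 0.166
```

```bash
cat >> h.py <<'E'
def zim(tag):
    im=optics.get_image("side")[:,:,::-1]; cv2.imwrite(f"pics/z{tag}_full.png",im)
    cv2.imwrite(f"pics/z{tag}.png",cv2.resize(im[95:165,210:270],None,fx=8.5,fy=8.5,interpolation=cv2.INTER_CUBIC))
def py(px,yb=105):
    o,v=ray("side",px); o=o*1e3; a=np.radians(BY);f=np.array([-np.sin(a),np.cos(a)])
    t=(yb-(o[:2]-BC)@f)/(v[:2]@f); return w2b(o+t*v)[[0,2]]
def phi(f,k,p):
    f,k,p=py(f),py(k),py(p); u=k-f;v=p-k; ph=np.degrees(np.arctan2(u[0]*v[1]-u[1]*v[0],u@v))
    print(f,k,p,"FP",np.linalg.norm(p-f),"fromphi",np.sqrt(62**2+87**2+2*62*87*np.cos(np.radians(ph))),"phi",ph)
E
python3 - <<'E'
from h import *
fb(); zim("3")
E
```

```text
8.3 [ 474.8 -315.8  266.9] box [ 13.2   0.6 266.9] F [0.7  3.78 0.95] T [ 0.83 -0.15  0.02] g 14.5
cmd [ 12.9  -0.5 267.2]
Fbox [-1.04  3.7   0.95]
```

View pics/z3.png

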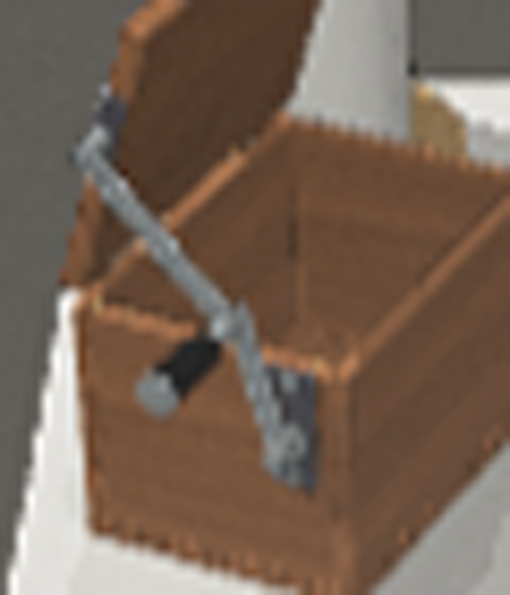

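```bash
python3 - <<'E'
from h import *
Z=cr(210,95,8.5)
for F in((280,458),(284,450)): phi(Z(*F),Z(235,322),Z(92,150))
th=np.arctan2(266.9+19-121,65-13.2);print(th,np.hypot(266.9+19-121,65-13.2))
E
```

```text
[-39.73563295  75.77882321] [-21.67075175 135.3233701 ] [ 40.3724753  197.32728228] FP 145.5724455753711 fromphi 144.65728355178769 phi -28.141184956108514
[-41.79934213  80.28175202] [-21.67075175 135.3233701 ] [ 40.3724753  197.32728228] FP 143.01001270358023 fromphi 145.58759153343087 phi -24.93081169022367
1.266427370326097 172.84458336899075
```

```bash
python3 - <<'E'
from h import *
arc([1.27,1.277,1.285,1.293,1.30,1.306,1.308,1.308],y=-.2,r=173.2)
E
```

```text
[[0,0,0,0.3,0.8,-0.3,8],[0,0,0,0.3,2,-0.6,8],[0,0,0,0.3,3.3,-1,8],[0,0,0,0.3,4.6,-1.4,8],[0,0,0,0.3,5.8,-1.7,8],[0,0,0,0.3,6.8,-2,8],[0,0,0,0.3,7.1,-2.1,8],[0,0,0,0.3,7.1,-2.1,8]]
```

Emit:
{"api": "step_arm", "payload": {"deltas": [[0, 0, 0, 0.3, 0.8, -0.3, 8], [0, 0, 0, 0.3, 2, -0.6, 8], [0, 0, 0, 0.3, 3.3, -1, 8], [0, 0, 0, 0.3, 4.6, -1.4, 8], [0, 0, 0, 0.3, 5.8, -1.7, 8], [0, 0, 0, 0.3, 6.8, -2, 8], [0, 0, 0, 0.3, 7.1, -2.1, 8], [0, 0, 0, 0.3, 7.1, -2.1, 8]]}}

```text
time: 9.35
position: [0.481, -0.3189, 0.2689]
tool_rot: [-2.666, -1.661, -0.003]
ft_force: [2.6, 4.9, 0.3]
grip_width: 0.166
```

```bash
python3 - <<'E'
from h import *
fb(); zim("4")
E
```

```text
9.35 [ 481.  -318.9  268.9] box [ 20.1   0.6 268.9] F [2.59 4.88 0.26] T [ 0.93 -0.32 -0.02] g 14.4
cmd [ 2.000e+01 -2.000e-01  2.693e+02]
Fbox [0.17 5.52 0.26]
```

View pics/z4.png

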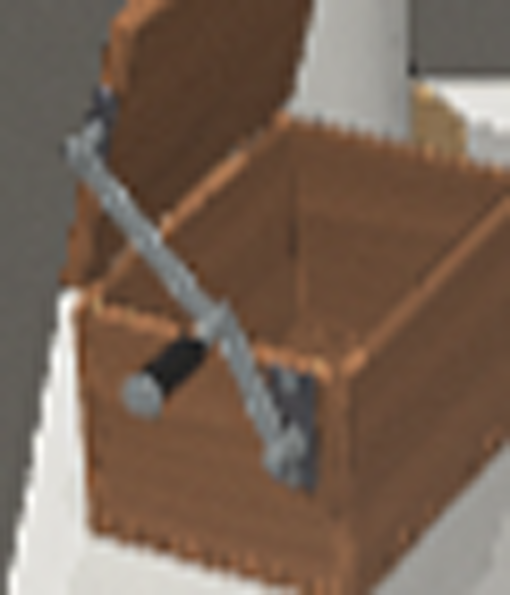

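```bash
python3 - <<'E'
from h import *
Z=cr(210,95,8.5)
for K in((217,322),(214,320),(220,323)): phi(Z(282,455),Z(*K),Z(82,147))
arc([1.312,1.318,1.322,1.325,1.325,1.325,1.325,1.325],y=1.2,r=173.2)
E
```

```text
[-40.74733623  77.54044253] [-13.22281563 132.97649332] [ 44.99450348 197.50062434] FP 147.45205423130898 fromphi 147.65118526943533 phi -15.653732617250064
[-40.74733623  77.54044253] [-11.86321464 133.53291486] [ 44.99450348 197.50062434] FP 147.45205423130898 fromphi 147.8669816223502 phi -14.345030878491364
[-40.74733623  77.54044253] [-14.60813635 132.89445829] [ 44.99450348 197.50062434] FP 147.45205423130898 fromphi 147.33113709610774 phi -17.41563483057736
[[0,0,0,1.4,0.7,-0.2,8],[0,0,0,1.4,1.7,-0.4,8],[0,0,0,1.4,2.4,-0.6,8],[0,0,0,1.4,2.9,-0.7,8],[0,0,0,1.4,2.9,-0.7,8],[0,0,0,1.4,2.9,-0.7,8],[0,0,0,1.4,2.9,-0.7,8],[0,0,0,1.4,2.9,-0.7,8]]
```

Emit:
{"api": "step_arm", "payload": {"deltas": [[0, 0, 0, 1.4, 0.7, -0.2, 8], [0, 0, 0, 1.4, 1.5, -0.4, 8], [0, 0, 0, 1.4, 2, -0.5, 8], [0, 0, 0, 1.4, 2.5, -0.6, 8], [0, 0, 0, 1.4, 2.9, -0.7, 8], [0, 0, 0, 1.4, 2.9, -0.7, 8], [0, 0, 0, 1.4, 2.9, -0.7, 8], [0, 0, 0, 1.4, 2.9, -0.7, 8]]}}

```text
time: 10.4
position: [0.4835, -0.3198, 0.2696]
tool_rot: [2.667, 1.66, 0.001]
ft_force: [-1.0, -3.5, 0.1]
grip_width: 0.169
```

```bash
python3 - <<'E'
from h import *
fb(); zim("5")
E
```

```text
10.4 [ 483.5 -319.8  269.6] box [ 22.8   0.8 269.6] F [-0.97 -3.5   0.09] T [-0.57  0.38  0.08] g 14.7
cmd [ 22.9   1.2 270. ]
Fbox [ 0.68 -3.57  0.09]
```

View pics/z5.png

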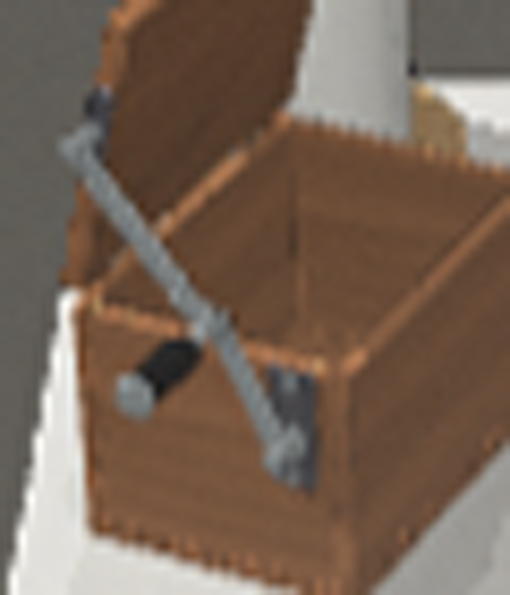

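Emit:
{"api": "step_arm", "payload": {"deltas": [[0, 0, 0, -0.5, 0.4, -0.1, 8], [0, 0, 0, -0.5, 0.8, -0.2, 8], [0, 0, 0, -0.5, 1.2, -0.3, 8], [0, 0, 0, -0.5, 1.6, -0.4, 8], [0, 0, 0, -0.5, 1.6, -0.4, 8], [0, 0, 0, -0.5, 1.6, -0.4, 8], [0, 0, 0, -0.5, 1.6, -0.4, 8], [0, 0, 0, -0.5, 1.6, -0.4, 8]]}}

```text
time: 11.45
position: [0.485, -0.3205, 0.27]
tool_rot: [-2.667, -1.661, -0.002]
ft_force: [-1.1, -5.0, 0.8]
grip_width: 0.172
```

```bash
cat >> h.py <<'E'
def mv(rv,t):
    p,R=load(); save(p+R@np.array(t)/1e3,R@Ro.from_rotvec(rv,degrees=True).as_matrix())
E
python3 - <<'E'
from h import *
mv([0,0,0],[-.5,1.6,-.4]);fb(); zim("6")
E
```

```text
11.45 [ 485.  -320.5  270. ] box [ 24.4   0.8 270. ] F [-1.14 -4.97  0.81] T [-0.96  0.51  0.03] g 15.0
cmd [ 24.5   0.7 270.4]
Fbox [ 1.17 -4.96  0.81]
```

View pics/z6.png

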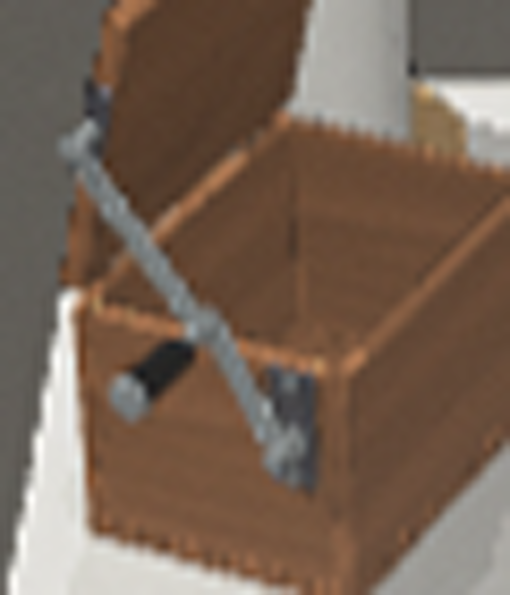

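Emit:
{"api": "step_arm", "payload": {"deltas": [[0, 0, 0, -0.3, 0.4, -0.1, 8], [0, 0, 0, -0.3, 0.7, -0.1, 8], [0, 0, 0, -0.3, 1.1, -0.2, 8], [0, 0, 0, -0.3, 1.5, -0.2, 8], [0, 0, 0, -0.3, 1.5, -0.2, 8], [0, 0, 0, -0.3, 1.5, -0.2, 8], [0, 0, 0, -0.3, 1.5, -0.2, 8], [0, 0, 0, -0.3, 1.5, -0.2, 8]]}}

```text
time: 12.5
position: [0.4861, -0.3211, 0.2703]
tool_rot: [-2.666, -1.66, -0.003]
ft_force: [-5.7, -1.9, 3.9]
grip_width: 0.169
```

```bash
python3 - <<'E'
from h import *
mv([0,0,0],[-.3,1.5,-.2]);fb(); zim("7")
E
```

```text
12.5 [ 486.1 -321.1  270.3] box [ 25.7   0.9 270.3] F [-5.68 -1.9   3.9 ] T [-0.69  0.99  0.03] g 14.7
cmd [ 26.    0.4 270.6]
Fbox [-4.26 -4.21  3.9 ]
```

View pics/z7.png

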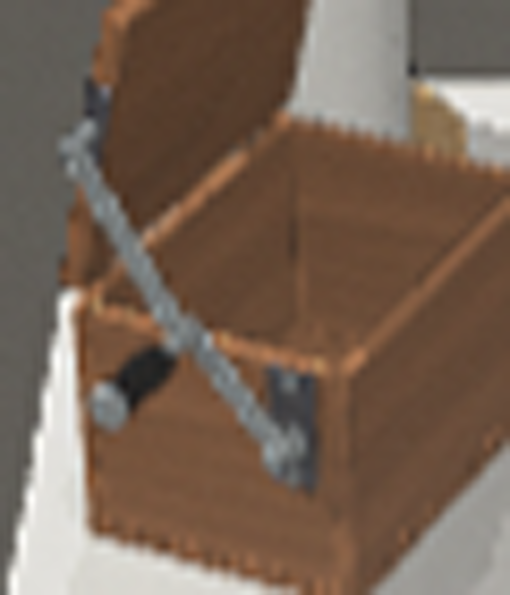

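The knee has snapped past straight: in the crop it jumped from (205,330) to (187,335), with the knob at (108,405), and the lid now meets a hard stop at about 4 N. I'll release and lift away.

Emit:
{"api": "step_arm", "payload": {"deltas": [[0, 0, 0, 0, -0.7, 0, 20], [0, 0, 0, 0, -0.7, 0, 30], [0, 0, 0, 0, -0.7, 0, 40], [0, 0, 0, 0, -0.7, 0, 40], [0, 0, 0, 0, -0.7, -8, 40], [0, 0, 0, 0, -0.7, -26, 40], [0, 0, 0, 0, -0.7, -46, 40], [0, 0, 0, 0, -0.7, -60, 40]]}}

```text
time: 13.55
position: [0.486, -0.3213, 0.3324]
tool_rot: [2.666, 1.66, 0.005]
ft_force: [0.2, -0.1, 0.5]
grip_width: 0.462
```

```bash
python3 - <<'E'
from h import *
Z=cr(210,95,8.5)
phi(Z(282,455),Z(187,335),Z(75,145))
mv([0,0,0],[0,-.7,-60]);s=fb(); print(s["joint_positions"]);snap("8"); zim("8b")
E
```

```text
[-40.74733623  77.54044253] [  1.34067912 122.81413852] [ 48.23892445 197.57639829] FP 149.4228405052252 fromphi 148.35600549477763 phi 10.811628716439804
13.55 [ 486.  -321.3  332.4] box [ 25.7   0.6 332.4] F [ 0.21 -0.12  0.51] T [-0.07  0.08  0.01] g 40.2
cmd [ 25.2   0.4 330.6]
Fbox [ 0.24 -0.02  0.51]
[-0.21543561  0.18524314  0.88517406  1.47191975 -0.14541975  1.54957774
  0.20741723]
```

View pics/z8b.png

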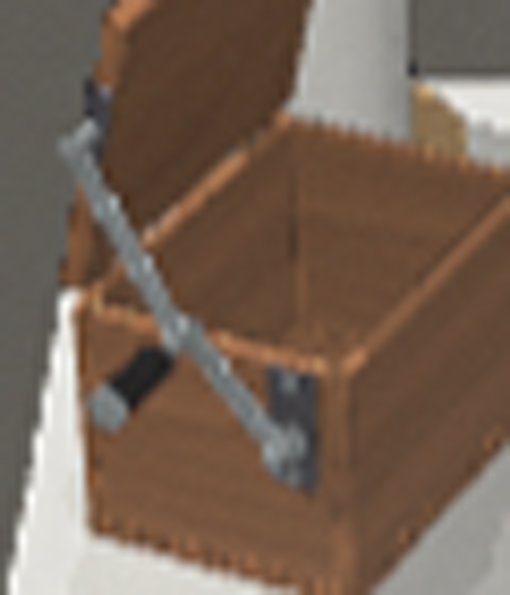

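View pics/side8_full.png

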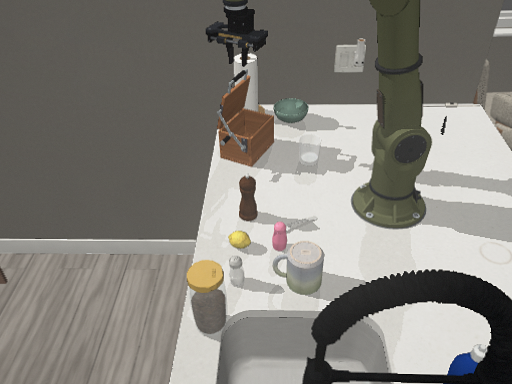

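```bash
python3 - <<'E'
from h import *
a=cv2.imread("pics/side8_full.png");b=cv2.imread("pics/top8_full.png")
f=lambda im,x0,y0,w,h,s:cv2.resize(im[y0:y0+h,x0:x0+w],None,fx=s,fy=s,interpolation=cv2.INTER_CUBIC)
cv2.imwrite("pics/s8.png",np.hstack([f(a,215,245,40,50,10),f(b,145,170,40,50,10)]))
S=cr(180,220,6)
def py0(px,y):
    o,v=ray("side",px); return o+v*(y-o[1])/v[1]
for px,y in(((335,290),.341),((342,405),.344),((332,213),.322)): print(py0(S(*px),y))
E
```

```text
[0.46064777 0.341      0.06284275]
[ 0.46062238  0.344      -0.0093914 ]
[0.46199958 0.322      0.09082526]
```

View pics/s8.png

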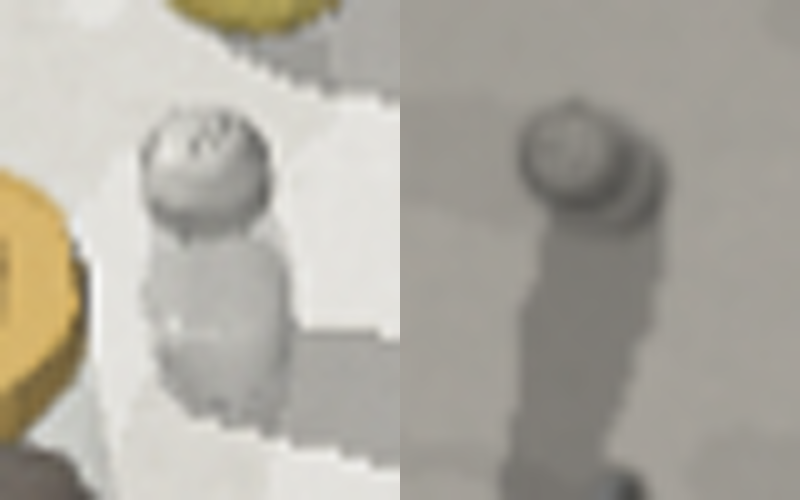

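```bash
python3 - <<'E'
from h import *
print("jar",plane("top",(105,166),.19),plane("side",(206,272),.19))
print("lemon",plane("top",(206,186),.025),"mill",plane("top",(249,190),.155),"mug",plane("top",(162,243),.11),"pink",plane("top",(206,221),.08))
S=cr(215,245,10);T=lambda u,v:cr(145,170,10)(u-400,v)
for z in(.07,.09): print("shk",plane("top",T(572,158),z))
print(tri(S(207,170),T(575,160)), plane("side",S(205,110),.09),plane("side",S(225,430),0),plane("top",T(615,180),.02))
print("cup",plane("side",(309,158),0))
E
```

```text
jar [0.51134311 0.46344927 0.19      ] [0.51161747 0.46959898 0.19      ]
lemon [0.46039683 0.19324949 0.025     ] mill [0.43414558 0.05579088 0.155     ] mug [0.28562388 0.32012091 0.11      ] pink [0.34793906 0.18970478 0.08      ]
shk [0.46242001 0.32715306 0.07      ]
shk [0.46058562 0.32268926 0.09      ]
(array([0.46173468, 0.32603777, 0.07079887]), [np.float64(0.04112665252464255), np.float64(0.041126652524537274)]) [0.46162879 0.32286727 0.09      ] [0.45830454 0.35345609 0.        ] [0.45942289 0.32426934 0.02      ]
cup [ 0.23790802 -0.25188262  0.        ]
```

```bash
python3 - <<'E'
from h import *
s=ctrl.get_state(); p0,_=load(); A=p0*1e3; B=np.array([461,322.9,170]); w=[]
n=12
for i in range(1,n+1):
    t=i/n; p=A+t*(B-A); p[2]=np.interp(t,[0,.25,.75,1],[331,320,260,170]); w.append((*p,-26.2+t*26.2,-8*t,70))
for z in(130,90,60,49): w.append((461,322.9,z,0,-8,70))
plan(w[:8]);plan(w[8:])
E
```

```text
[[0,-0.7,-2.1,47,-26,3,70],[0,-1.3,-4.3,95,-51,7,70],[-0.1,-2,-6.5,142,-77,11,70],[-0.2,-2.7,-8.7,189,-102,21,70],[-0.3,-3.3,-10.9,236,-128,30,70],[-0.4,-4,-13.1,284,-153,40,70],[-0.6,-4.6,-15.2,331,-179,50,70],[-0.8,-5.3,-17.4,378,-204,60,70]]
FAST 62.13694553162393 2.299997515454449
[[-0.2,-0.6,-2.2,54,-10,5,70],[-0.4,-1.3,-4.4,109,-20,30,70],[-0.7,-2,-6.5,164,-31,55,70],[-1,-2.6,-8.7,220,-41,80,70],[-1,-2.6,-8.7,223,-41,120,70],[-1,-2.6,-8.7,227,-41,160,70],[-1,-2.6,-8.7,230,-41,190,70],[-1,-2.6,-8.7,231,-41,201,70]]
```

Emit:
{"api": "step_arm", "payload": {"deltas": [[0, -0.7, -2.1, 47, -26, 3, 70], [0, -1.3, -4.3, 95, -51, 7, 70], [-0.1, -2, -6.5, 142, -77, 11, 70], [-0.2, -2.7, -8.7, 189, -102, 21, 70], [-0.3, -3.3, -10.9, 236, -128, 30, 70], [-0.4, -4, -13.1, 284, -153, 40, 70], [-0.6, -4.6, -15.2, 331, -179, 50, 70], [-0.8, -5.3, -17.4, 378, -204, 60, 70]]}}

```text
time: 14.7
position: [0.4686, 0.11, 0.2699]
tool_rot: [2.336, 2.007, -0.107]
ft_force: [0.9, 0.1, 0.3]
grip_width: 0.804
```

Emit:
{"api": "step_arm", "payload": {"deltas": [[-0.2, -0.6, -2.2, 54, -10, 5, 70], [-0.4, -1.3, -4.4, 109, -20, 30, 70], [-0.7, -2, -6.5, 164, -31, 55, 70], [-1, -2.6, -8.7, 220, -41, 80, 70], [-1, -2.6, -8.7, 223, -41, 120, 70], [-1, -2.6, -8.7, 227, -41, 160, 70], [-1, -2.6, -8.7, 230, -41, 190, 70], [-1, -2.6, -8.7, 231, -41, 201, 70]]}}

```text
time: 15.7
position: [0.4594, 0.3225, 0.0468]
tool_rot: [2.149, 2.15, -0.154]
ft_force: [-0.8, 0.2, 1.0]
grip_width: 0.805
```

```bash
python3 - <<'E'
from h import *
fb(); p,R=load(); print(p); s=ctrl.get_state(); print(Ro.from_rotvec(s["tool_rot"]).as_matrix().round(3),s["joint_positions"]); snap("9",(195,215,100,80),(120,150,110,85))
E
```

```text
15.7 [459.4 322.5  46.8] box [-282.4  566.5   46.8] F [-0.84  0.17  0.96] T [0.06 0.05 0.03] g 70.0
cmd [-281.4  567.5   48.8]
Fbox [-0.83 -0.22  0.96]
[0.46082285 0.3229601  0.04875172]
[[-0.001  1.    -0.003]
 [ 0.99   0.    -0.14 ]
 [-0.14  -0.003 -0.99 ]] [-0.92213141  0.3545146   0.23136111  1.7978066   0.02913187  1.09110967
 -0.71517096]
```

View pics/side9.png

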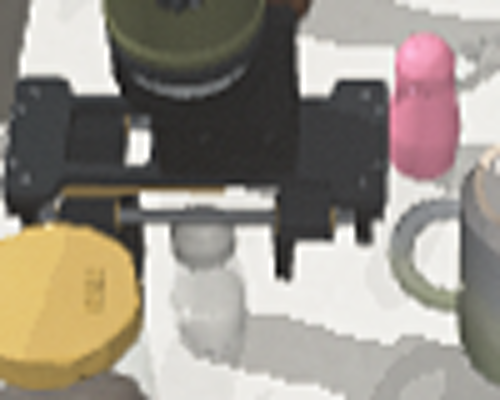

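View pics/top9.png

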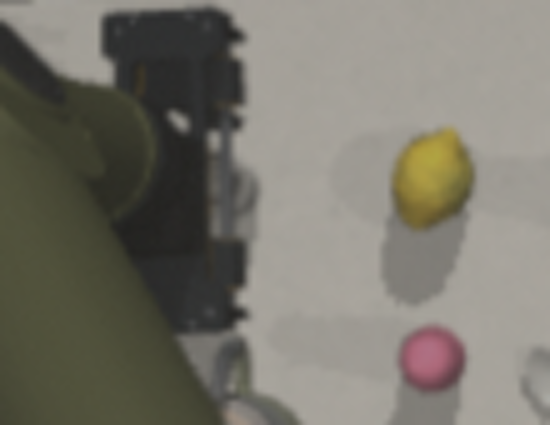

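Emit:
{"api": "step_arm", "payload": {"deltas": [[0, 0, 0, 0, 0, 0, 60], [0, 0, 0, 0, 0, 0, 52], [0, 0, 0, 0, 0, 0, 48], [0, 0, 0, 0, 0, 0, 45], [0, 0, 0, 0, 0, 0, 42], [0, 0, 0, 0, 0, 0, 38], [0, 0, 0, 0, 0, 0, 34], [0, 0, 0, 0, 0, 0, 30]], "newtons": 15}}

```text
time: 16.8
position: [0.4611, 0.3237, 0.0493]
tool_rot: [2.15, 2.15, -0.147]
ft_force: [1.1, 0.2, -0.4]
grip_width: 0.399
```

```bash
python3 - <<'E'
from h import *
fb()
E
```

```text
16.8 [461.1 323.7  49.3] box [-281.4  568.4   49.3] F [ 1.1   0.17 -0.36] T [ 0.04 -0.08 -0.04] g 34.7
cmd [-281.4  567.5   48.8]
Fbox [ 0.91  0.64 -0.36]
```

```bash
python3 - <<'E'
from h import *
p0,_=load(); A=p0*1e3; q=b2w(-22,-25); 
def tcp(g,psi,tau):
    return np.array(g)+19*Rt(psi,tau)[:,2]
B=tcp((q[0],q[1],258),63.8,-8); print(B)
w=[(A[0],A[1],A[2]+d,0,-8,30) for d in(15,45,90,140)]
n=13
for i in range(1,n+1):
    t=i/n; p=A+t*(B-A); p[2]=np.interp(t,[0,.2,1],[A[2]+150,B[2],B[2]]); p[0]+=40*np.sin(np.pi*t)
    w.append((*p,np.interp(t,[0,.8],[0,63.8]),-8,30))
w=w[:16]; 
plan(w[:8]);save_=load();plan(w[8:16]); print(w2b(load()[0]*1e3),n)
E
```

```text
[ 434.29527991 -324.38579951  239.18490669]
[[0,0,0,-2,0,-15,30],[0,0,0,-6,0,-45,30],[0,0,0,-12,0,-89,30],[0,0,0,-19,0,-139,30],[-0.8,0,-6.1,-72,8,-157,30],[-1.7,0,-12.1,-124,15,-166,30],[-2.5,0,-18.2,-174,20,-168,30],[-3.4,0,-24.3,-224,25,-161,30]]
[[-0.8,0,-6.1,-45,-19,6,30],[-1.7,0,-12.1,-90,-39,13,30],[-2.5,0,-18.2,-134,-62,19,30],[-3.4,0,-24.3,-177,-86,25,30],[-4.2,0,-30.4,-220,-113,31,30],[-5.1,0,-36.4,-261,-141,37,30],[-5.4,0,-38.9,-302,-171,42,30],[-5.4,0,-38.9,-342,-202,48,30]]
[-31.22277296  24.60133335 239.0309887 ] 13
```

Emit:
{"api": "step_arm", "payload": {"deltas": [[0, 0, 0, -2, 0, -15, 30], [0, 0, 0, -6, 0, -45, 30], [0, 0, 0, -12, 0, -89, 30], [0, 0, 0, -19, 0, -139, 30], [-0.8, 0, -6.1, -72, 8, -157, 30], [-1.7, 0, -12.1, -124, 15, -166, 30], [-2.5, 0, -18.2, -174, 20, -168, 30], [-3.4, 0, -24.3, -224, 25, -161, 30]]}}

```text
time: 17.8
position: [0.4865, 0.1224, 0.2415]
tool_rot: [1.63, 2.545, -0.106]
ft_force: [1.2, -0.3, -0.3]
grip_width: 0.403
```

```bash
python3 - <<'E'
from h import *
fb();print(ctrl.get_state()["joint_positions"]); snap("10",(195,130,160,120),(120,130,160,120))
E
```

```text
17.8 [486.5 122.4 241.5] box [-169.8  399.   241.5] F [ 1.2  -0.33 -0.29] T [ 0.1  -0.01 -0.06] g 35.1
cmd [-31.2  24.6 239. ]
Fbox [ 1.22  0.23 -0.29]
[-0.75608013 -0.03203648  0.34977018  1.81747367  0.15174031  1.34884558
 -0.00784056]
```

View pics/side10.png

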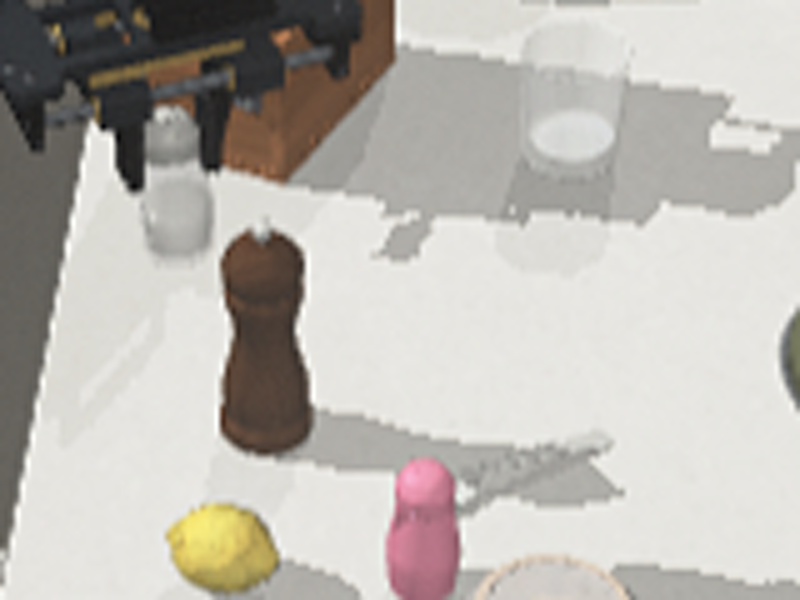

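The shaker is held upright between the fingers, at about (175,185) in the crop.

Emit:
{"api": "step_arm", "payload": {"deltas": [[-0.8, 0, -6.1, -45, -19, 6, 30], [-1.7, 0, -12.1, -90, -39, 13, 30], [-2.5, 0, -18.2, -134, -62, 19, 30], [-3.4, 0, -24.3, -177, -86, 25, 30], [-4.2, 0, -30.4, -220, -113, 31, 30], [-5.1, 0, -36.4, -261, -141, 37, 30], [-5.4, 0, -38.9, -302, -171, 42, 30], [-5.4, 0, -38.9, -342, -202, 48, 30]]}}

```text
time: 18.9
position: [0.4452, -0.2756, 0.2395]
tool_rot: [0.681, 2.927, -0.043]
ft_force: [1.0, 0.1, -1.0]
grip_width: 0.407
```

```bash
python3 - <<'E'
from h import *
s=fb(); print(s["joint_positions"])
def tcp(g,psi,tau): return np.array(g)+19*Rt(psi,tau)[:,2]
q=b2w(-22,-25)
w=[]
for g in(258,258,228,188,148,115,95,84):
    w.append((*tcp((q[0],q[1],g),63.8,-8),63.8,-8,30))
p0,_=load()
m=(np.array(w[0][:3])+p0*1e3)/2; w[0]=(*m,63.8,-8,30)
plan(w)
E
```

```text
18.9 [ 445.2 -275.6  239.5] box [-31.2  23.6 239.5] F [ 0.97  0.06 -1.01] T [0.12 0.16 0.03] g 35.4
cmd [-31.2  24.6 239. ]
Fbox [ 0.84  0.48 -1.01]
[-0.50865611 -0.16872523  0.93664892  1.87862895  0.14475044  1.22608276
  1.50454753]
[[0,0,0,-6,-25,1,30],[0,0,0,-12,-50,2,30],[0,0,0,-8,-50,31,30],[0,0,0,-2,-50,71,30],[0,0,0,3,-50,110,30],[0,0,0,8,-50,143,30],[0,0,0,11,-50,163,30],[0,0,0,12,-50,174,30]]
```

```bash
python3 - <<'E'
from h import *
snap("11",(180,50,160,120),(280,130,140,105))
E
```

```text
(no output)
```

View pics/side11.png

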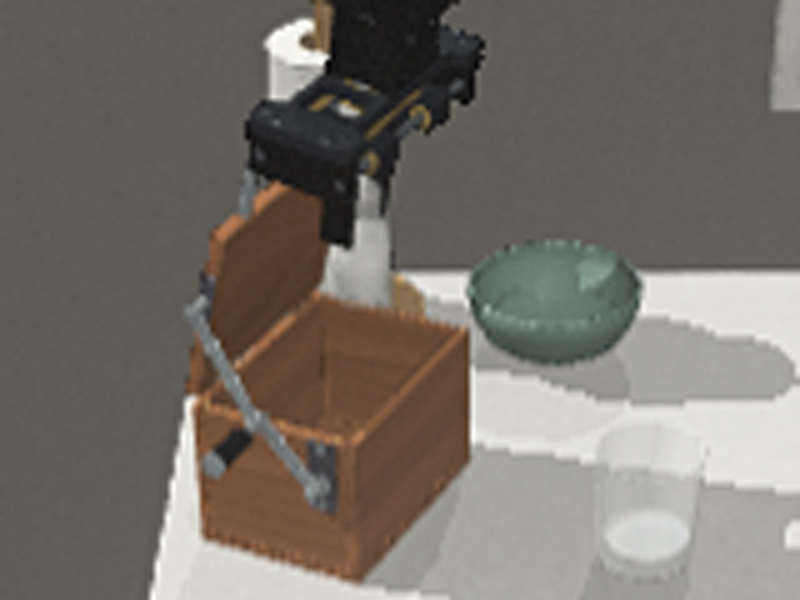

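View pics/top11.png

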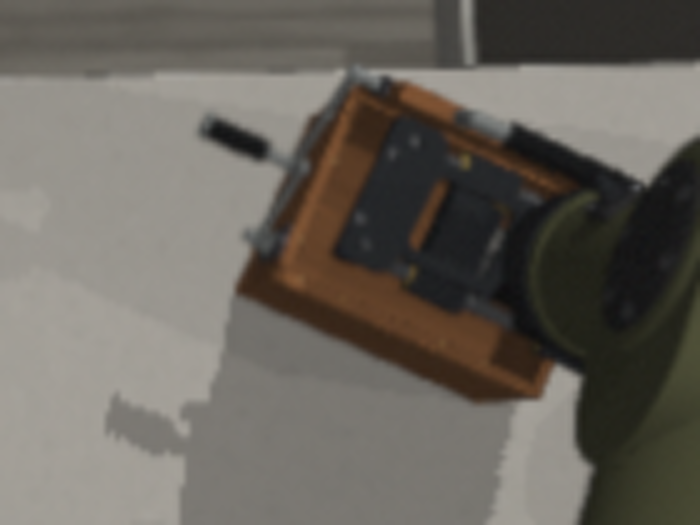

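Emit:
{"api": "step_arm", "payload": {"deltas": [[0, 0, 0, -6, -25, 1, 30], [0, 0, 0, -12, -50, 2, 30], [0, 0, 0, -10, -50, 16, 30], [0, 0, 0, -8, -50, 31, 30], [0, 0, 0, -5, -50, 51, 30], [0, 0, 0, -2, -50, 71, 30], [0, 0, 0, 0, -50, 85, 30], [0, 0, 0, 1, -50, 95, 30]]}}

```text
time: 20.0
position: [0.4346, -0.3233, 0.1432]
tool_rot: [0.68, 2.929, -0.045]
ft_force: [0.1, 0.3, -0.6]
grip_width: 0.405
```

```bash
python3 - <<'E'
from h import *
fb(); snap("12",(180,50,160,120),(280,130,140,105))
E
```

```text
20.0 [ 434.6 -323.3  143.2] box [-19.5 -23.8 143.2] F [ 0.09  0.26 -0.62] T [0.02 0.17 0.01] g 35.3
cmd [-19.  -25.5  65.1]
Fbox [-0.03  0.27 -0.62]
```

View pics/side12.png

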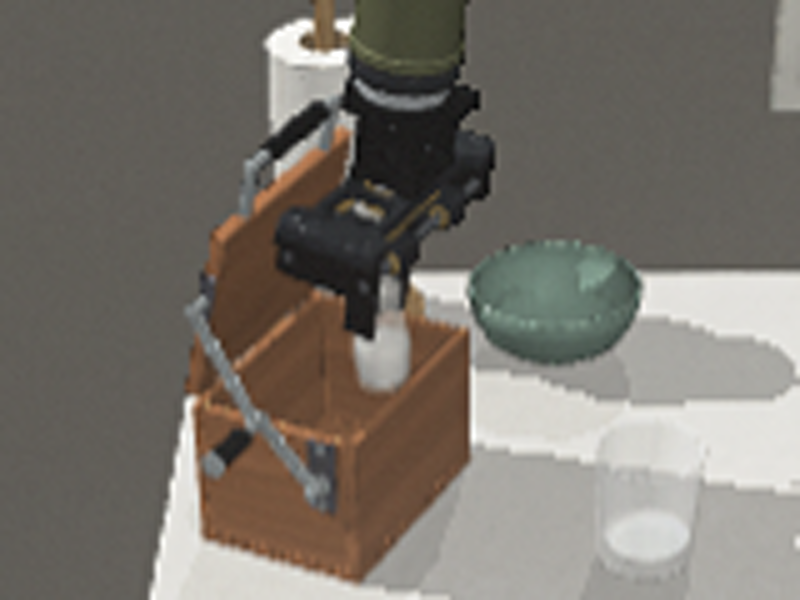

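View pics/top12.png

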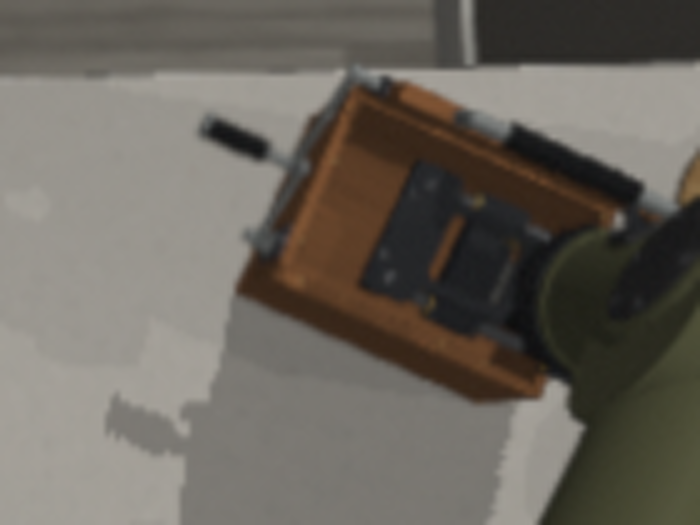

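```bash
python3 - <<'E'
from h import *
mv([0,0,0],[-11,0,-79]); fb()
def tcp(g,psi,tau): return np.array(g)+19*Rt(psi,tau)[:,2]
q=b2w(-22,-25)
plan([(*tcp((q[0],q[1],g),63.8,-8),63.8,-8,30) for g in(152,138,122,106,94,86,82,80)],1)
E
```

```text
20.1 [ 434.2 -323.6  143.2] box [-19.8 -24.3 143.2] F [ 0.55 -0.39 -1.42] T [0.12 0.19 0.01] g 35.0
cmd [-19.  -25.4 144.8]
Fbox [ 0.67 -0.1  -1.42]
[[0,0,0,1.9,0.5,11.5,30],[0,0,0,3.9,0.5,25.4,30],[0,0,0,6.1,0.5,41.2,30],[0,0,0,8.3,0.5,57.1,30],[0,0,0,9.9,0.5,68.9,30],[0,0,0,11.1,0.5,76.9,30],[0,0,0,11.6,0.5,80.8,30],[0,0,0,11.9,0.5,82.8,30]]
```

Emit:
{"api": "step_arm", "payload": {"deltas": [[0, 0, 0, 1.9, 0.5, 11.5, 30], [0, 0, 0, 3.9, 0.5, 25.4, 30], [0, 0, 0, 6.1, 0.5, 41.2, 30], [0, 0, 0, 8.3, 0.5, 57.1, 30], [0, 0, 0, 9.9, 0.5, 68.9, 30], [0, 0, 0, 11.1, 0.5, 76.9, 30], [0, 0, 0, 11.6, 0.5, 80.8, 30], [0, 0, 0, 11.9, 0.5, 82.8, 30]]}}

```text
time: 21.1
position: [0.4348, -0.3237, 0.0608]
tool_rot: [0.681, 2.927, -0.046]
ft_force: [-0.9, -0.2, -0.5]
grip_width: 0.405
```

```bash
python3 - <<'E'
from h import *
fb(); snap("13",(180,50,160,120),(280,130,140,105))
E
```

```text
21.1 [ 434.8 -323.7   60.8] box [-19.2 -24.2  60.8] F [-0.88 -0.22 -0.48] T [ 0.03  0.19 -0.02] g 35.2
cmd [-19.4 -25.   61.2]
Fbox [-0.69 -0.59 -0.48]
```

View pics/side13.png

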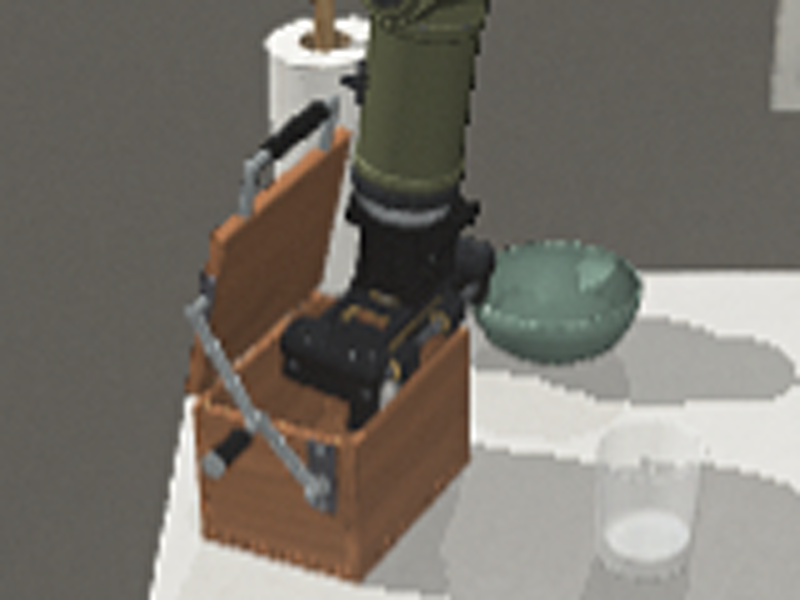

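Emit:
{"api": "step_arm", "payload": {"deltas": [[0, 0, 0, 0.1, 0, 1, 30], [0, 0, 0, 0.2, 0, 1.8, 30], [0, 0, 0, 0.3, 0, 2.4, 30], [0, 0, 0, 0.4, 0, 2.9, 30], [0, 0, 0, 0.5, 0, 3.3, 30], [0, 0, 0, 0.5, 0, 3.6, 30], [0, 0, 0, 0.5, 0, 3.8, 30], [0, 0, 0, 0.5, 0, 3.8, 30]]}}

```text
time: 22.2
position: [0.4349, -0.3238, 0.0573]
tool_rot: [0.681, 2.927, -0.045]
ft_force: [-0.7, 0.9, 3.5]
grip_width: 0.399
```

```bash
python3 - <<'E'
from h import *
mv([0,0,0],[.5,0,3.8]);fb()
E
```

```text
22.2 [ 434.9 -323.8   57.3] box [-19.  -24.2  57.3] F [-0.68  0.85  3.47] T [0.17 0.19 0.03] g 34.7
cmd [-19.3 -25.   57.4]
Fbox [-0.99  0.46  3.47]
```

Emit:
{"api": "step_arm", "payload": {"deltas": [[0, 0, 0, 0, 0, 0, 38], [0, 0, 0, 0, 0, 0, 42], [0, 0, 0, 0, 0, 0, 48], [0, 0, 0, 0, 0, 0, 54], [0, 0, 0, 0, 0, 0, 58], [0, 0, 0, -2, 0, -14, 58], [0, 0, 0, -6, 0, -42, 58], [0, 0, 0, -12, 0, -85, 58]]}}

```text
time: 23.2
position: [0.4339, -0.3237, 0.1435]
tool_rot: [0.683, 2.93, -0.047]
ft_force: [2.0, 0.6, 0.2]
grip_width: 0.666
```

```bash
python3 - <<'E'
from h import *
mv([0,0,0],[-12,0,-85]);s=fb();print(s["joint_positions"]); snap("14",(180,50,160,120),(280,130,140,105))
E
```

```text
23.2 [ 433.9 -323.7  143.5] box [-20.  -24.6 143.5] F [1.99 0.58 0.17] T [ 0.15  0.04 -0.04] g 57.9
cmd [-19.2 -24.9 143.2]
Fbox [1.53 1.4  0.17]
[-0.50105279  0.04709976  1.14853471  1.97035017 -0.08018448  1.0188142
  1.79457127]
```

View pics/side14.png

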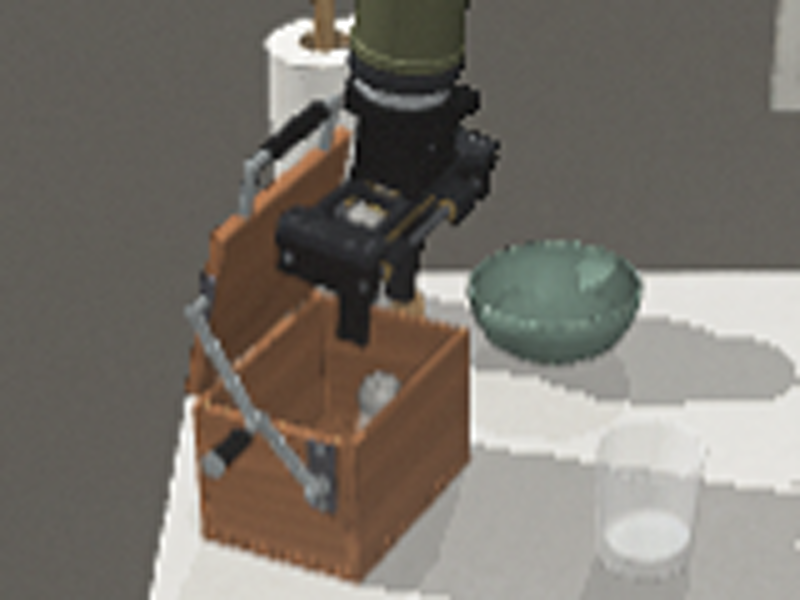

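View pics/top14.png

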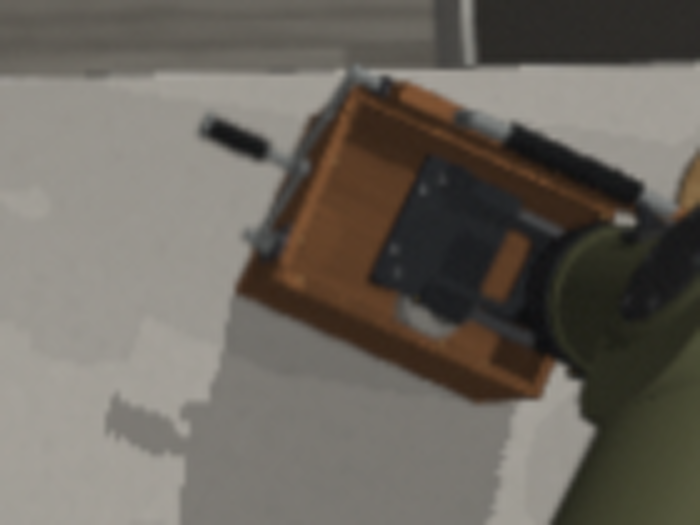

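The shaker stands in the box: the dome shows at (380,390) in the side crop and (430,315) in the top crop. Next I'll locate the knob.

```bash
python3 - <<'E'
from h import *
a=cv2.imread("pics/side14_full.png");b=cv2.imread("pics/top14_full.png")
f=lambda im,x0,y0,w,h,s:cv2.resize(im[y0:y0+h,x0:x0+w],None,fx=s,fy=s,interpolation=cv2.INTER_CUBIC)
cv2.imwrite("pics/k14.png",np.hstack([f(a,215,105,40,50,10),f(b,310,140,40,50,10)]))
E
```

View pics/k14.png

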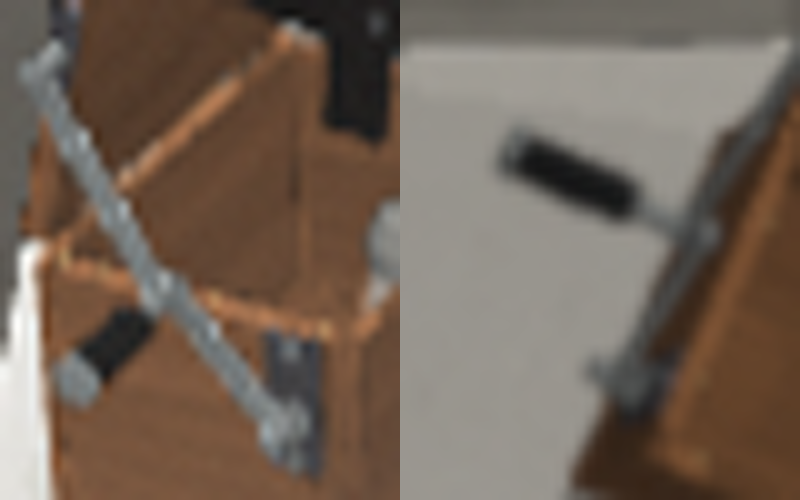

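```bash
python3 - <<'E'
from h import *
S=cr(215,105,10);T=lambda u,v:cr(310,140,10)(u-400,v)
for a,b in(((145,318),(636,200)),((88,363),(520,156)),((117,341),(579,178))):
    X,e=tri(S(*a),T(*b)); print(X*1e3,w2b(X*1e3),e)
# shaker dome
S=cr(180,50,5)
X,e=tri(S(382,385),cr(280,130,5)(428,312));print("shk",w2b(X*1e3),e)
# foot: plane
print(py(cr(215,105,10)(285,430)),py(cr(215,105,10)(160,285)),py(cr(215,105,10)(42,65)))
E
```

```text
[ 519.09884628 -198.87989269  124.79639955] [  1.3234062  125.05249623 124.79639955] [np.float64(1.764389722170914), np.float64(1.7643897221709361)]
[ 533.79827184 -163.54439382  129.25637293] [ -1.08824075 163.24745076 129.25637293] [np.float64(0.4713309955781713), np.float64(0.4713309955779968)]
[ 526.47990675 -181.58168951  126.52115507] [  0.30886653 143.83223521 126.52115507] [np.float64(1.1688094218749376), np.float64(1.1688094218750522)]
shk [-38.19014672  -5.46935364 102.78778532] [np.float64(3.7789226691113402), np.float64(3.778922669111341)]
[-42.10948449  80.1680349 ] [  5.19584437 125.42392577] [ 46.57685462 200.14887586]
```

```bash
cat >> h.py <<'E'
def tcpb(x,y,z,psi,tau):
    return b2w(x,y,z)+19*Rt(psi,tau)[:,2]
E
python3 - <<'E'
from h import *
p0,R0=load(); g0=w2b((p0-.019*R0[:,2])*1e3); print(g0)
w=[]
def add(x,y,z,psi,tau,o): w.append((*tcpb(x,y,z,psi,tau),psi,tau,o))
add(g0[0]-2,g0[1],g0[2]+50,63.8,-8,50)
add(g0[0]-6,g0[1]+5,g0[2]+105,63.8,-8,40)
for i in range(1,10):
    t=i/9; x=np.interp(t,[0,.5,1],[g0[0]-6,-45,0.3]); y=np.interp(t,[0,1],[g0[1]+5,150]); add(x,y,270,63.8-90*t,-8-2*t,36)
for z in(235,195,160,137,128): add(.3,150,z,-26.2,-10,36)
plan(w[:8]);plan(w[8:])
E
```

```text
[-21.85283933 -24.93684832 162.01058296]
[[0,0,0,-5,0,-50,50],[0,0,0,-9,5,-105,40],[1.4,-0.3,9.9,-5,23,-108,36],[2.8,-0.5,19.8,-1,42,-109,36],[4.3,-0.7,29.7,2,60,-109,36],[5.8,-0.9,39.6,6,79,-110,36],[7.4,-1.1,49.5,4,97,-110,36],[9,-1.2,59.3,-6,116,-108,36]]
[[1.6,-0.2,9.9,11,17,-2,36],[3.3,-0.5,19.8,22,35,-4,36],[5,-0.7,29.6,33,53,-6,36],[5,-0.7,29.6,39,53,29,36],[5,-0.7,29.6,45,53,68,36],[5,-0.7,29.6,51,53,103,36],[5,-0.7,29.6,55,53,125,36],[5,-0.7,29.6,56,53,134,36]]
```

Emit:
{"api": "step_arm", "payload": {"deltas": [[0, 0, 0, -5, 0, -50, 50], [0, 0, 0, -9, 5, -105, 40], [1.4, -0.3, 9.9, -5, 23, -108, 36], [2.8, -0.5, 19.8, -1, 42, -109, 36], [4.3, -0.7, 29.7, 2, 60, -109, 36], [5.8, -0.9, 39.6, 6, 79, -110, 36], [7.4, -1.1, 49.5, 4, 97, -110, 36], [9, -1.2, 59.3, -6, 116, -108, 36]]}}

```text
time: 24.3
position: [0.4778, -0.2154, 0.251]
tool_rot: [2.069, 2.199, -0.165]
ft_force: [0.3, 0.2, -0.0]
grip_width: 0.413
```

```bash
python3 - <<'E'
from h import *
s=fb();R=Ro.from_rotvec(s["tool_rot"]).as_matrix();print(s["joint_positions"],np.degrees(np.arctan2(R[1,1],R[0,1]))); snap("15",(180,50,160,120),(280,130,140,105))
E
```

```text
24.3 [ 477.8 -215.4  251. ] box [-28.5  92.  251. ] F [ 0.31  0.19 -0.01] T [0.15 0.04 0.02] g 35.9
cmd [  0.7 146.7 109.6]
Fbox [ 0.19  0.3  -0.01]
[-0.48301255 -0.04498475  0.73566645  1.80349022  0.18781736  1.32443416
  0.27232779] 3.5038048899096133
```

View pics/side15.png

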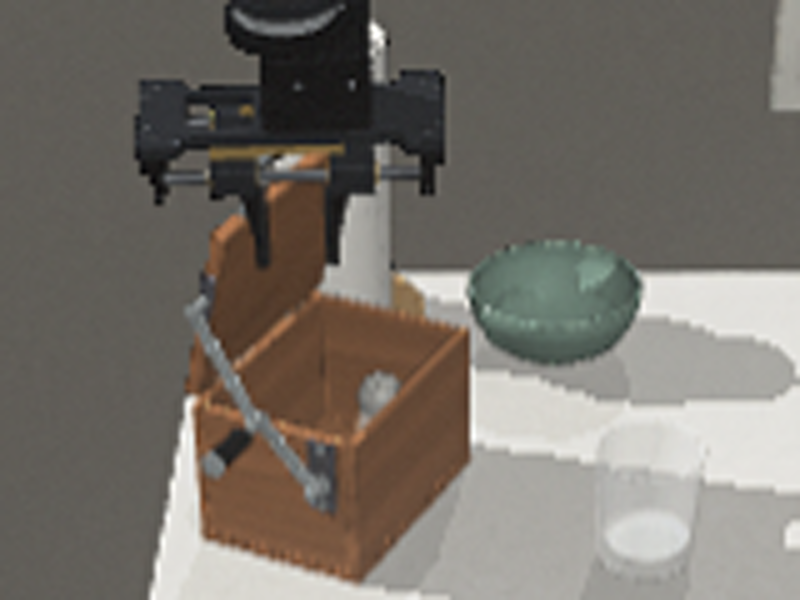

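View pics/top15.png

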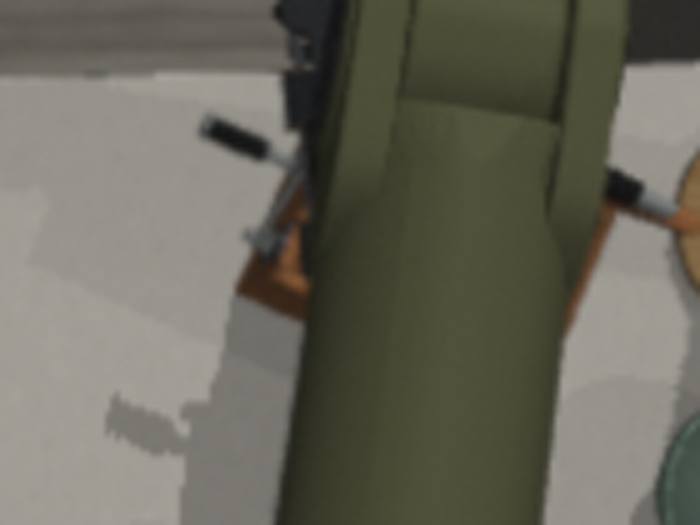

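Emit:
{"api": "step_arm", "payload": {"deltas": [[1.6, -0.2, 9.9, 11, 17, -2, 36], [3.3, -0.5, 19.8, 22, 35, -4, 36], [5, -0.7, 29.6, 33, 53, -6, 36], [5, -0.7, 29.6, 39, 53, 29, 36], [5, -0.7, 29.6, 45, 53, 68, 36], [5, -0.7, 29.6, 51, 53, 103, 36], [5, -0.7, 29.6, 55, 53, 125, 36], [5, -0.7, 29.6, 56, 53, 134, 36]]}}

```text
time: 25.4
position: [0.5272, -0.179, 0.1086]
tool_rot: [2.582, 1.609, -0.227]
ft_force: [-0.0, 0.4, 0.0]
grip_width: 0.415
```

```bash
python3 - <<'E'
from h import *
s=fb();print(s["joint_positions"]); snap("16",(180,50,160,120),(280,130,140,105))
E
```

```text
25.4 [ 527.2 -179.   108.6] box [ -0.2 146.5 108.6] F [-0.05  0.43  0.03] T [ 0.09 -0.01 -0.01] g 36.1
cmd [  0.7 146.7 109.6]
Fbox [-0.23  0.37  0.03]
[-0.45115209  0.28738836  0.72146481  1.82284125 -0.01975358  1.13762991
 -0.19438545]
```

View pics/side16.png

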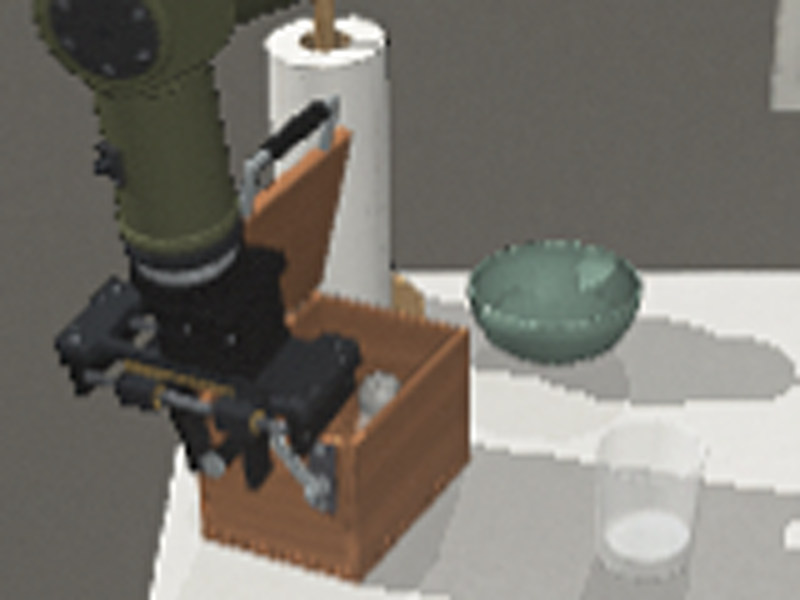

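View pics/top16.png

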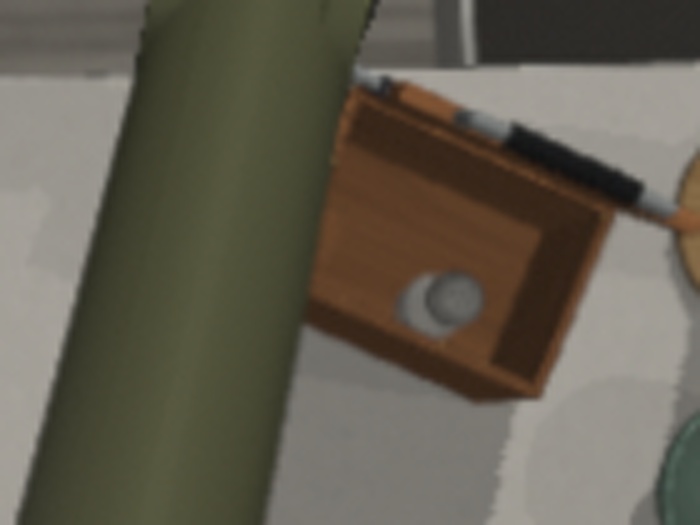

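Emit:
{"api": "step_arm", "payload": {"deltas": [[0, 0, 0, 0, 0, 1, 30], [0, 0, 0, 0, 0, 1, 26], [0, 0, 0, 0, 0, 1, 23], [0, 0, 0, 0, 0, 1, 20], [0, 0, 0, 0, 0, 1, 17], [0, 0, 0, 0, 0, 1, 14], [0, 0, 0, 0, 0, 1, 11], [0, 0, 0, 0, 0, 1, 8]], "newtons": 12}}

```text
time: 26.5
position: [0.528, -0.1785, 0.1084]
tool_rot: [2.582, 1.608, -0.225]
ft_force: [-0.5, 0.8, 0.5]
grip_width: 0.166
```

```bash
python3 - <<'E'
from h import *
mv([0,0,0],[0,0,1]);s=fb();R=Ro.from_rotvec(s["tool_rot"]).as_matrix();print("grasp",w2b((s["position"]-.019*R[:,2])*1e3)); snap("17",(180,50,160,120),(280,130,140,105))
E
```

```text
26.5 [ 528.  -178.5  108.4] box [  0.3 147.3 108.4] F [-0.54  0.79  0.5 ] T [ 0.24  0.26 -0.12] g 14.4
cmd [  0.7 146.5 108.6]
Fbox [-0.84  0.47  0.5 ]
grasp [  0.30973705 150.5374009  127.06694522]
```

View pics/side17.png

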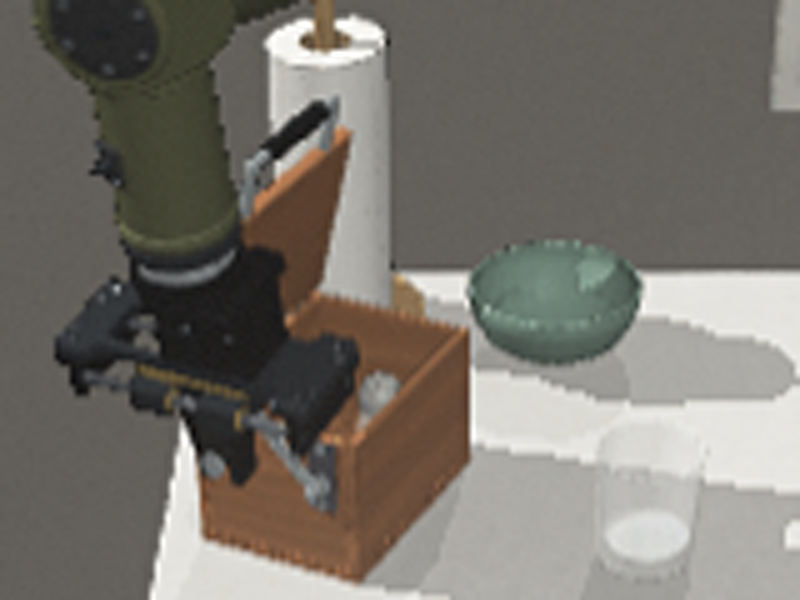

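```bash
cat >> h.py <<'E'
FX,FZ,RK=-40.,79.6,62.2
def karc(als,y=150.5,o=8,fx=FX,fz=FZ,r=RK):
    w=[]
    for a in als:
        a=np.radians(a); w.append((*tcpb(fx+r*np.cos(a),y,fz+r*np.sin(a),-26.2,-10),-26.2,-10,o))
    plan(w,1)
E
python3 - <<'E'
from h import *
from scipy.optimize import brentq
for a in range(50,170,8):
    A=np.radians(a);K=np.array([FX+62*np.cos(A),79.5+62*np.sin(A)])
    f=lambda t:np.hypot(65-75*np.cos(t)-K[0],121+75*np.sin(t)-K[1])-87
    ts=np.linspace(-.2,1.6,400);v=[f(t) for t in ts]; print(a,[round(brentq(f,ts[i],ts[i+1]),3) for i in range(399) if v[i]*v[i+1]<0], round(min(v),1))
karc([51,53,55,58,61,64,66,67])
E
```

```text
50 [1.422] -77.4
58 [1.409] -85.0
66 [1.367] -80.8
74 [1.303] -72.2
82 [1.222] -63.6
90 [1.13] -55.0
98 [1.028] -46.6
106 [0.917] -38.6
114 [0.8] -30.9
122 [0.675] -23.7
130 [0.542] -17.0
138 [0.399] -10.9
146 [0.237] -5.5
154 [-0.185, 0.007] -0.6
162 [] 3.5
[[0,0,0,0.6,-1.6,-0.7,8],[0,0,0,0.3,-3.3,-2,8],[0,0,0,0.1,-5.1,-3.3,8],[0,0,0,-0.2,-7.8,-5.1,8],[0,0,0,-0.5,-10.6,-6.7,8],[0,0,0,-0.7,-13.5,-8.2,8],[0,0,0,-0.9,-15.4,-9.1,8],[0,0,0,-1,-16.4,-9.5,8]]
```

Emit:
{"api": "step_arm", "payload": {"deltas": [[0, 0, 0, 0.6, -1.6, -0.7, 8], [0, 0, 0, 0.3, -3.3, -2, 8], [0, 0, 0, 0.1, -5.1, -3.3, 8], [0, 0, 0, -0.2, -7.8, -5.1, 8], [0, 0, 0, -0.5, -10.6, -6.7, 8], [0, 0, 0, -0.7, -13.5, -8.2, 8], [0, 0, 0, -0.9, -15.4, -9.1, 8], [0, 0, 0, -1, -16.4, -9.5, 8]]}}

```text
time: 27.6
position: [0.5139, -0.1714, 0.1184]
tool_rot: [2.582, 1.607, -0.224]
ft_force: [-0.9, -4.1, 3.0]
grip_width: 0.166
```

```bash
cat >> h.py <<'E'
def gb():
    s=fb();R=Ro.from_rotvec(s["tool_rot"]).as_matrix();g=w2b((s["position"]-.019*R[:,2])*1e3);print("grasp",g,"r",np.hypot(g[0]-FX,g[2]-FZ),"al",np.degrees(np.arctan2(g[2]-FZ,g[0]-FX)))
E
python3 - <<'E'
from h import *
gb(); snap("18",(180,50,160,120),(280,130,140,105))
E
```

```text
27.6 [ 513.9 -171.4  118.4] box [-15.5 147.4 118.4] F [-0.92 -4.1   2.97] T [-0.94  0.21  0.14] g 14.4
cmd [-15.7 147.2 118.1]
Fbox [ 0.99 -4.09  2.97]
grasp [-15.55008626 150.71310626 137.10678823] r 62.48863075730984 al 66.96646715742027
```

View pics/side18.png

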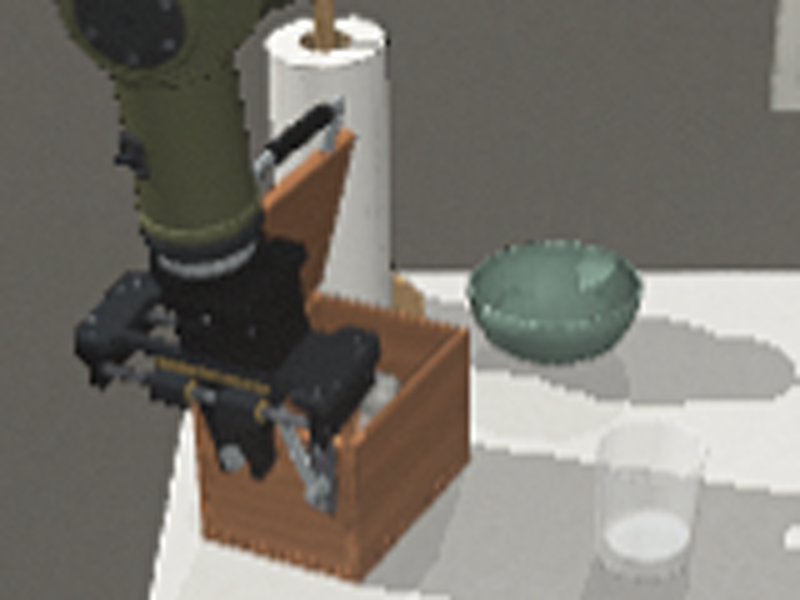

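```bash
python3 - <<'E'
from h import *
karc([69,72,75,79,83,86,89,90],y=150)
karc([92,95,98,102,106,109,112,113],y=150)
E
```

```text
[[0,0,0,-0.6,-2.1,-0.7,8],[0,0,0,-0.8,-5.1,-1.8,8],[0,0,0,-0.9,-8.2,-2.7,8],[0,0,0,-1.1,-12.5,-3.7,8],[0,0,0,-1.2,-16.8,-4.3,8],[0,0,0,-1.3,-20,-4.6,8],[0,0,0,-1.3,-23.3,-4.8,8],[0,0,0,-1.3,-24.3,-4.8,8]]
[[0,0,0,0,-2.2,0,8],[0,0,0,0,-5.5,0.2,8],[0,0,0,0.1,-8.7,0.6,8],[0,0,0,0.2,-13,1.3,8],[0,0,0,0.4,-17.2,2.4,8],[0,0,0,0.6,-20.3,3.3,8],[0,0,0,0.8,-23.3,4.5,8],[0,0,0,0.9,-24.3,4.9,8]]
```

Emit:
{"api": "step_arm", "payload": {"deltas": [[0, 0, 0, -0.6, -2.1, -0.7, 8], [0, 0, 0, -0.8, -5.1, -1.8, 8], [0, 0, 0, -0.9, -8.2, -2.7, 8], [0, 0, 0, -1.1, -12.5, -3.7, 8], [0, 0, 0, -1.2, -16.8, -4.3, 8], [0, 0, 0, -1.3, -20, -4.6, 8], [0, 0, 0, -1.3, -23.3, -4.8, 8], [0, 0, 0, -1.3, -24.3, -4.8, 8]]}}

```text
time: 28.7
position: [0.4911, -0.16, 0.1235]
tool_rot: [2.583, 1.609, -0.225]
ft_force: [-3.1, -3.3, 8.0]
grip_width: 0.166
```

Emit:
{"api": "step_arm", "payload": {"deltas": [[0, 0, 0, 0, -2.2, 0, 8], [0, 0, 0, 0, -5.5, 0.2, 8], [0, 0, 0, 0.1, -8.7, 0.6, 8], [0, 0, 0, 0.2, -13, 1.3, 8], [0, 0, 0, 0.4, -17.2, 2.4, 8], [0, 0, 0, 0.6, -20.3, 3.3, 8], [0, 0, 0, 0.8, -23.3, 4.5, 8], [0, 0, 0, 0.9, -24.3, 4.9, 8]]}}

```text
time: 29.7
position: [0.4661, -0.1476, 0.1166]
tool_rot: [2.588, 1.612, -0.233]
ft_force: [-7.5, 0.6, 4.9]
grip_width: 0.169
```

```bash
python3 - <<'E'
from h import *
gb(); snap("19",(180,50,160,120),(280,130,140,105))
E
```

```text
29.7 [ 466.1 -147.6  116.6] box [-68.9 147.7 116.6] F [-7.47  0.6   4.88] T [-0.08  1.68 -0.32] g 14.7
cmd [-64.3 146.7 118.1]
Fbox [-6.97 -2.76  4.88]
grasp [-68.69057091 150.94977965 135.36006572] r 62.70832311428528 al 117.22745910109354
```

View pics/side19.png

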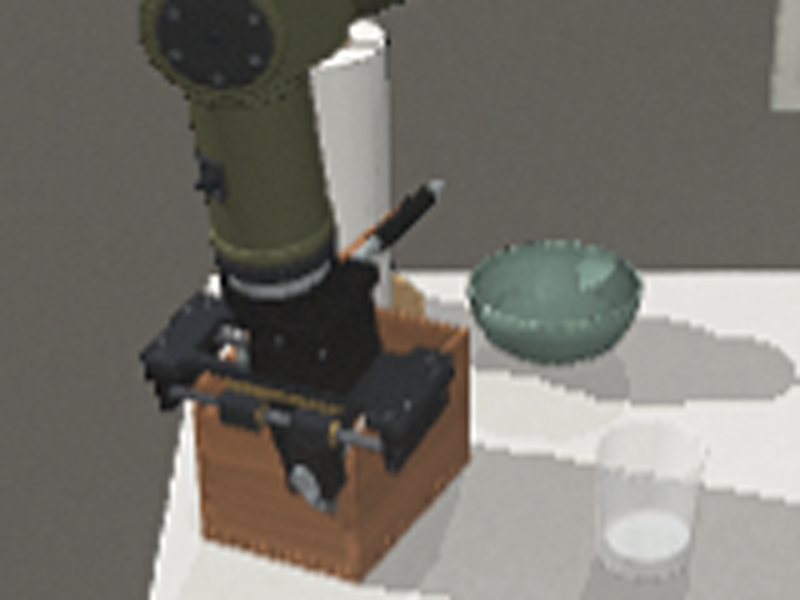

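View pics/top19.png

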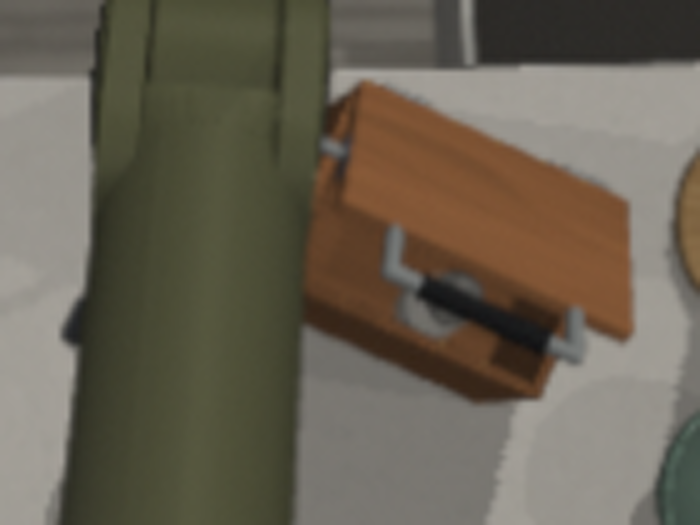

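```bash
python3 - <<'E'
from h import *
from scipy.optimize import brentq
pt=None
for a in range(100,172,4):
    A=np.radians(a);K=np.array([FX+62*np.cos(A),79.6+62*np.sin(A)])
    f=lambda t:np.hypot(65-82*np.cos(t)-K[0],121+82*np.sin(t)-K[1])-87
    ts=np.linspace(-.2,1.6,400);v=[f(t) for t in ts]; r=[round(brentq(f,ts[i],ts[i+1]),3) for i in range(399) if v[i]*v[i+1]<0]
    t=r[-1] if r else np.nan; print(a,r, "F", round(2.5*172*np.cos(t)*((pt or t)-t)/(np.radians(4))/62,1)); pt=t
E
```

```text
100 [1.002] F 0.0
104 [0.953] F 2.8
108 [0.902] F 3.1
112 [0.85] F 3.4
116 [0.797] F 3.7
120 [0.742] F 4.0
124 [0.686] F 4.3
128 [0.629] F 4.6
132 [0.57] F 4.9
136 [0.511] F 5.1
140 [0.45] F 5.5
144 [0.387] F 5.8
148 [0.323] F 6.0
152 [0.257] F 6.3
156 [0.188] F 6.7
160 [0.115] F 7.2
164 [0.035] F 7.9
168 [-0.063] F 9.7
```

```bash
python3 - <<'E'
from h import *
karc([114.5,117,120,123.5,127,130,132,133],y=150.3)
E
```

```text
[[0,0,0,0.4,-1.5,0.6,8],[0,0,0,0.6,-4,1.7,8],[0,0,0,0.8,-6.8,3.2,8],[0,0,0,1.2,-10.1,5.2,8],[0,0,0,1.6,-13.2,7.4,8],[0,0,0,1.9,-15.7,9.4,8],[0,0,0,2.2,-17.4,10.8,8],[0,0,0,2.3,-18.2,11.5,8]]
```

Emit:
{"api": "step_arm", "payload": {"deltas": [[0, 0, 0, 0.4, -1.5, 0.6, 8], [0, 0, 0, 0.6, -4, 1.7, 8], [0, 0, 0, 0.8, -6.8, 3.2, 8], [0, 0, 0, 1.2, -10.1, 5.2, 8], [0, 0, 0, 1.6, -13.2, 7.4, 8], [0, 0, 0, 1.9, -15.7, 9.4, 8], [0, 0, 0, 2.2, -17.4, 10.8, 8], [0, 0, 0, 2.3, -18.2, 11.5, 8]]}}

```text
time: 30.8
position: [0.4505, -0.1403, 0.1042]
tool_rot: [2.586, 1.61, -0.232]
ft_force: [-4.7, -3.4, -4.7]
grip_width: 0.166
```

```bash
python3 - <<'E'
from h import *
gb()
karc([134,136,138.5,141.5,144.5,147,149,150],y=150.3)
E
```

```text
30.8 [ 450.5 -140.3  104.2] box [-86.  147.3 104.2] F [-4.7  -3.44 -4.72] T [-0.35  0.8  -0.1 ] g 14.5
cmd [-82.5 147.  106.4]
Fbox [-2.7  -5.16 -4.72]
grasp [-85.90649525 150.60753872 122.95844606] r 63.145555276277385 al 136.63505212832976
[[0,0,0,0.1,-0.8,0.7,8],[0,0,0,0.4,-2.3,2.2,8],[0,0,0,0.8,-4.1,4.2,8],[0,0,0,1.2,-6.2,6.7,8],[0,0,0,1.6,-8.2,9.2,8],[0,0,0,2,-9.7,11.4,8],[0,0,0,2.4,-10.9,13.2,8],[0,0,0,2.5,-11.4,14.2,8]]
```

Emit:
{"api": "step_arm", "payload": {"deltas": [[0, 0, 0, 0.1, -0.8, 0.7, 8], [0, 0, 0, 0.4, -2.3, 2.2, 8], [0, 0, 0, 0.8, -4.1, 4.2, 8], [0, 0, 0, 1.2, -6.2, 6.7, 8], [0, 0, 0, 1.6, -8.2, 9.2, 8], [0, 0, 0, 2, -9.7, 11.4, 8], [0, 0, 0, 2.4, -10.9, 13.2, 8], [0, 0, 0, 2.5, -11.4, 14.2, 8]]}}

```text
time: 31.8
position: [0.4418, -0.1361, 0.0906]
tool_rot: [2.584, 1.609, -0.228]
ft_force: [-3.4, -3.3, -5.2]
grip_width: 0.166
```

```bash
python3 - <<'E'
from h import *
gb(); snap("20",(180,50,160,120),(280,130,140,105))
karc([150.5,151.5,152.7,154,155.2,156.2,157,157],y=150)
E
```

```text
31.8 [ 441.8 -136.1   90.6] box [-95.7 147.3  90.6] F [-3.37 -3.34 -5.17] T [-0.5   0.63 -0.1 ] g 14.4
cmd [-93.8 147.   91.9]
Fbox [-1.55 -4.49 -5.17]
grasp [-95.65976676 150.58072523 109.31821929] r 63.096610000155955 al 151.90106407776958
[[0,0,0,-0.2,-0.3,0.5,8],[0,0,0,0,-0.8,1.4,8],[0,0,0,0.2,-1.4,2.5,8],[0,0,0,0.4,-2.1,3.8,8],[0,0,0,0.6,-2.6,4.9,8],[0,0,0,0.8,-3.1,5.9,8],[0,0,0,0.9,-3.4,6.7,8],[0,0,0,0.9,-3.4,6.7,8]]
```

View pics/side20.png

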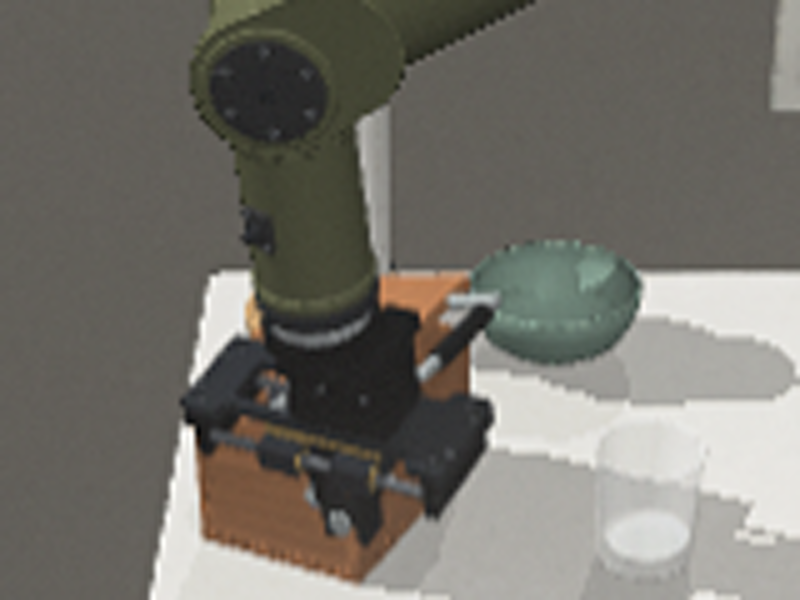

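Emit:
{"api": "step_arm", "payload": {"deltas": [[0, 0, 0, -0.2, -0.3, 0.5, 8], [0, 0, 0, 0, -0.8, 1.4, 8], [0, 0, 0, 0.2, -1.4, 2.5, 8], [0, 0, 0, 0.4, -2.1, 3.8, 8], [0, 0, 0, 0.6, -2.6, 4.9, 8], [0, 0, 0, 0.8, -3.1, 5.9, 8], [0, 0, 0, 0.9, -3.4, 6.7, 8], [0, 0, 0, 0.9, -3.4, 6.7, 8]]}}

```text
time: 32.9
position: [0.4393, -0.1348, 0.0843]
tool_rot: [2.583, 1.609, -0.227]
ft_force: [-4.2, -2.9, -7.8]
grip_width: 0.168
```

```bash
python3 - <<'E'
from h import *
gb()
karc([157.5,158.2,159,159.8,160.5,161.2,161.7,162],y=149.8)
E
```

```text
32.9 [ 439.3 -134.8   84.3] box [-98.5 147.3  84.3] F [-4.18 -2.88 -7.85] T [-0.33  0.64 -0.12] g 14.6
cmd [-97.2 146.7  85.2]
Fbox [-2.48 -4.43 -7.85]
grasp [-98.47569146 150.58596717 103.0380347 ] r 62.997999669330966 al 158.15826182090922
[[0,0,0,-0.1,-0.2,0.5,8],[0,0,0,0,-0.5,1.2,8],[0,0,0,0.2,-0.8,2,8],[0,0,0,0.3,-1.1,2.8,8],[0,0,0,0.4,-1.4,3.5,8],[0,0,0,0.6,-1.6,4.2,8],[0,0,0,0.6,-1.8,4.7,8],[0,0,0,0.7,-1.9,5,8]]
```

Emit:
{"api": "step_arm", "payload": {"deltas": [[0, 0, 0, -0.1, -0.2, 0.5, 8], [0, 0, 0, 0, -0.5, 1.2, 8], [0, 0, 0, 0.2, -0.8, 2, 8], [0, 0, 0, 0.3, -1.1, 2.8, 8], [0, 0, 0, 0.4, -1.4, 3.5, 8], [0, 0, 0, 0.6, -1.6, 4.2, 8], [0, 0, 0, 0.6, -1.8, 4.7, 8], [0, 0, 0, 0.7, -1.9, 5, 8]]}}

```text
time: 33.9
position: [0.4379, -0.1341, 0.0795]
tool_rot: [2.583, 1.609, -0.226]
ft_force: [-4.3, -1.2, -7.5]
grip_width: 0.167
```

```bash
python3 - <<'E'
from h import *
gb(); snap("21",(180,80,160,120),(280,130,140,105))
karc([162.2,162.7,163.2,163.7,164.2,164.6,165,165],y=149.6)
E
```

```text
33.9 [ 437.9 -134.1   79.5] box [-100.2  147.3   79.5] F [-4.26 -1.2  -7.47] T [-0.11  0.89 -0.17] g 14.5
cmd [-99.1 146.5  80.1]
Fbox [-3.3  -2.96 -7.47]
grasp [-100.13710442  150.5826338    98.21239278] r 62.95150906300861 al 162.80273938743676
[[0,0,0,-0.2,-0.1,0.3,8],[0,0,0,-0.1,-0.2,0.8,8],[0,0,0,0,-0.4,1.3,8],[0,0,0,0.1,-0.6,1.8,8],[0,0,0,0.2,-0.7,2.3,8],[0,0,0,0.3,-0.8,2.7,8],[0,0,0,0.3,-0.9,3.1,8],[0,0,0,0.3,-0.9,3.1,8]]
```

View pics/top21.png

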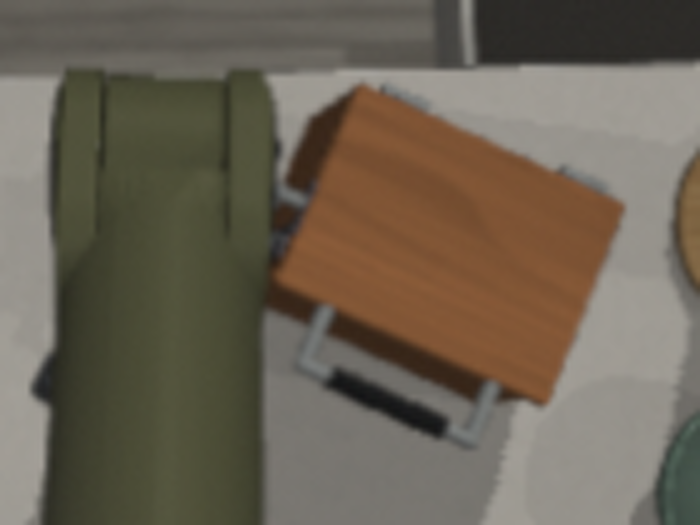

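View pics/side21.png

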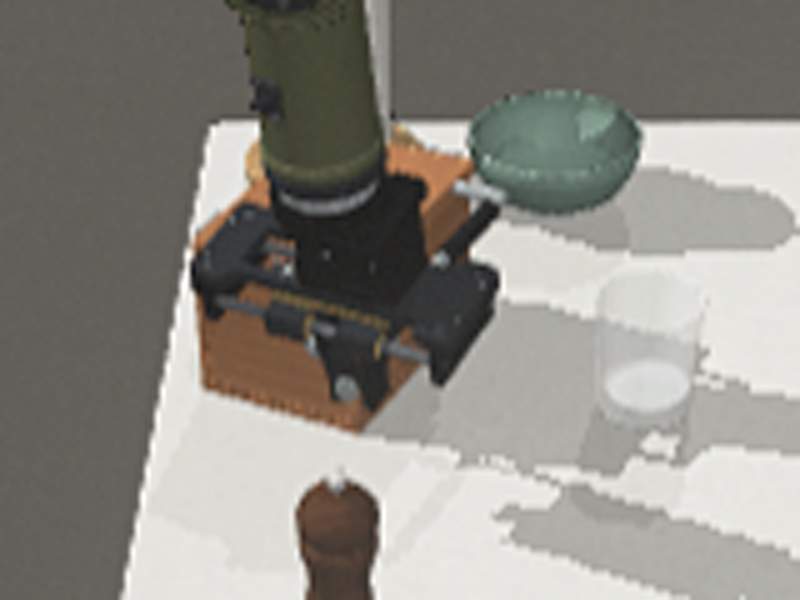

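Emit:
{"api": "step_arm", "payload": {"deltas": [[0, 0, 0, -0.2, -0.1, 0.3, 8], [0, 0, 0, -0.1, -0.2, 0.8, 8], [0, 0, 0, 0, -0.4, 1.3, 8], [0, 0, 0, 0.1, -0.6, 1.8, 8], [0, 0, 0, 0.2, -0.7, 2.3, 8], [0, 0, 0, 0.3, -0.8, 2.7, 8], [0, 0, 0, 0.3, -0.9, 3.1, 8], [0, 0, 0, 0.3, -0.9, 3.1, 8]]}}

```text
time: 35.0
position: [0.4374, -0.1338, 0.077]
tool_rot: [2.583, 1.609, -0.225]
ft_force: [-5.5, -0.4, -3.9]
grip_width: 0.165
```

```bash
python3 - <<'E'
from h import *
gb()
E
```

```text
35.0 [ 437.4 -133.8   77. ] box [-100.7  147.3   77. ] F [-5.5  -0.4  -3.85] T [ 0.04  1.19 -0.21] g 14.4
cmd [-100.   146.3   77. ]
Fbox [-4.76 -2.79 -3.85]
grasp [-100.66160834  150.60915787   95.67309989] r 62.754882409224365 al 165.1597377714077
```

Emit:
{"api": "step_arm", "payload": {"deltas": [[0, 0, 0, 0, -0.1, 0.3, 8], [0, 0, 0, 0, -0.2, 0.6, 8], [0, 0, 0, 0, -0.2, 0.9, 8], [0, 0, 0, 0, -0.3, 1.2, 8], [0, 0, 0, 0, -0.3, 1.4, 8], [0, 0, 0, 0, -0.3, 1.4, 8], [0, 0, 0, 0, -0.3, 1.4, 8], [0, 0, 0, 0, -0.3, 1.4, 8]]}}

```text
time: 36.0
position: [0.4374, -0.1338, 0.0761]
tool_rot: [2.583, 1.609, -0.224]
ft_force: [-6.6, -1.2, -0.9]
grip_width: 0.166
```

```bash
python3 - <<'E'
from h import *
mv([0,0,0],[0,-.3,1.4]);gb(); snap("22",(180,80,160,120),(280,130,140,105))
E
```

```text
36.0 [ 437.4 -133.8   76.1] box [-100.7  147.4   76.1] F [-6.6  -1.17 -0.92] T [ 0.09  1.32 -0.22] g 14.4
cmd [-100.3  146.    75.7]
Fbox [-5.41 -3.97 -0.92]
grasp [-100.69153199  150.66368668   94.8223598 ] r 62.57141754525036 al 165.9198040032246
```

View pics/top22.png

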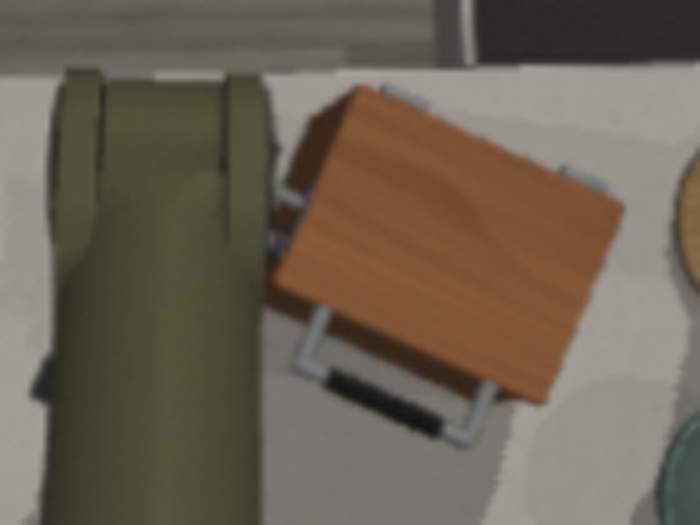

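View pics/side22.png

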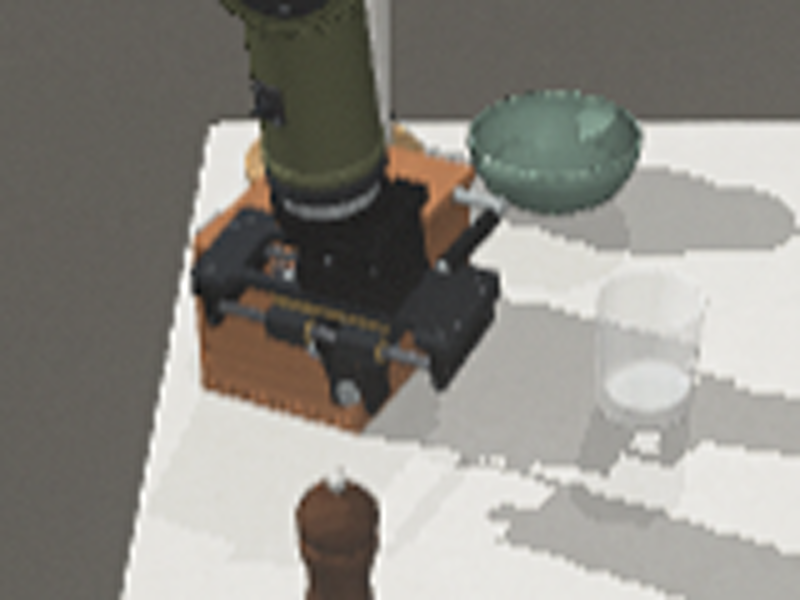

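Emit:
{"api": "step_arm", "payload": {"deltas": [[0, 0, 0, 0, -0.2, 0.4, 8], [0, 0, 0, 0, -0.4, 0.8, 8], [0, 0, 0, 0, -0.5, 1.2, 8], [0, 0, 0, 0, -0.5, 1.6, 8], [0, 0, 0, 0, -0.5, 1.6, 8], [0, 0, 0, 0, -0.5, 1.6, 8], [0, 0, 0, 0, -0.5, 1.6, 8], [0, 0, 0, 0, -0.5, 1.6, 8]]}}

```text
time: 37.1
position: [0.4374, -0.1337, 0.0751]
tool_rot: [2.583, 1.609, -0.223]
ft_force: [-7.3, 0.8, 3.5]
grip_width: 0.172
```

```bash
python3 - <<'E'
from h import *
mv([0,0,0],[0,-.5,1.6]);gb()
E
```

```text
37.1 [ 437.4 -133.7   75.1] box [-100.7  147.5   75.1] F [-7.32  0.82  3.49] T [ 0.06  1.54 -0.32] g 14.9
cmd [-100.8  145.7   74.1]
Fbox [-6.93 -2.49  3.49]
grasp [-100.74366796  150.74197173   93.86492308] r 62.39616356500369 al 166.7842438600799
```

Emit:
{"api": "step_arm", "payload": {"deltas": [[0, 0, 0, 0, 0, 0, 18], [0, 0, 0, 0, 0, 0, 24], [0, 0, 0, 0, 0, 0, 32], [0, 0, 0, 0, 0, 0, 36], [0, 0, 0, 0, 0, -8, 36], [0, 0, 0, 0, 0, -26, 36], [0, 0, 0, 0, 0, -56, 36], [0, 0, 0, 0, 0, -96, 36]]}}

```text
time: 38.1
position: [0.4438, -0.1195, 0.1695]
tool_rot: [2.582, 1.608, -0.225]
ft_force: [0.2, 0.1, 0.1]
grip_width: 0.417
```

Emit:
{"api": "step_arm", "payload": {"deltas": [[0, 0, 0, 20, 0, -30, 36], [0, 0, 0, 50, 0, -50, 36], [0, 0, 0, 90, 0, -60, 36], [0, 0, 0, 140, 0, -60, 36], [0, 0, 0, 190, 0, -60, 36], [0, 0, 0, 230, 0, -60, 36], [0, 0, 0, 240, 0, -60, 36], [0, 0, 0, 240, 0, -60, 36]]}}

```text
time: 39.1
position: [0.553, 0.1018, 0.1863]
tool_rot: [2.581, 1.608, -0.225]
ft_force: [-0.3, -0.4, -0.7]
grip_width: 0.415
```

```bash
python3 - <<'E'
from h import *
st(); snap("23",(190,80,120,90),(290,130,120,90))
a=cv2.imread("pics/side23_full.png");b=cv2.imread("pics/side0.png")
cv2.imwrite("pics/cmp.png",np.vstack([cv2.resize(np.hstack([x[90:165,200:300] for x in(b,a)]),None,fx=4,fy=4),cv2.resize(np.hstack([cv2.imread(f)[140:215,300:400] for f in("pics/top0.png","pics/top23_full.png")]),None,fx=4,fy=4)]))
E
```

```text
39.1 [553.  101.8 186.3] box [-101.   409.8  186.3] F [-0.28 -0.42 -0.65] T [ 0.02  0.01 -0.01] g 36.1
```

View pics/cmp.png

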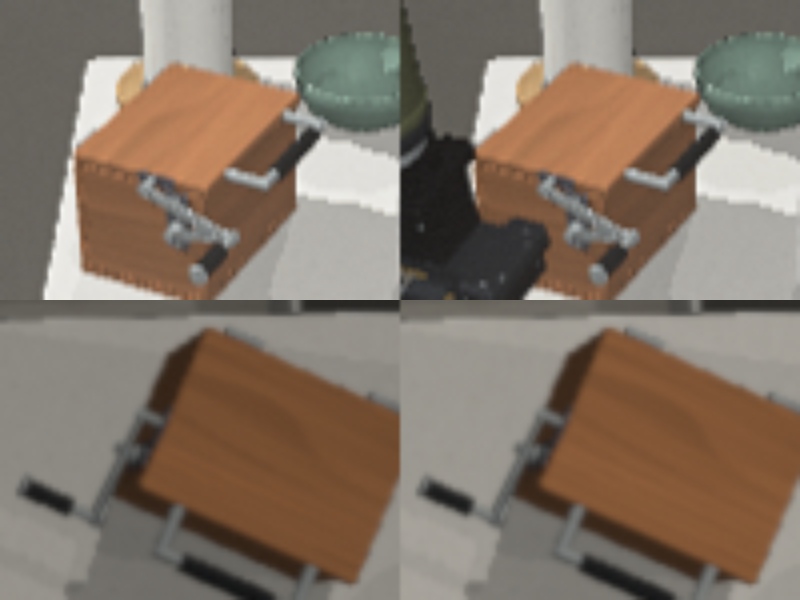

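View pics/side23_full.png

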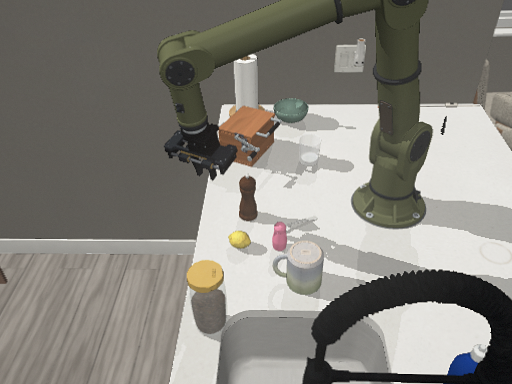

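The box, stay foot, knob and bar look as they did at the start, the lid is shut, and the other things haven't moved. The gripper is clear of everything, so I'm handing in.

```bash
python3 - <<'E'
from h import *
print(ctrl.close_job())
E
```

```text
the job is handed in; nothing more can be done
None
```

The salt shaker is in the wooden box with the lid fully shut, and I handed the job in at about 39 s of the 72 s allowed.

- **Opening:** I raised the lid by its bar in small steps, checking force and pictures. The stay snapped past straight at about 1.34 rad, with about 6 N read at the bar after the snap. I let go, and the pictures showed the stay alone holding the lid up.
- **Shaker:** I set it down with about 3.5 N of contact before opening the fingers. Pictures taken after I let go, and again just before closing, showed it upright in the box. I couldn't see it once the lid was shut.
- **Closing:** I broke the stay at the knee knob and kept hold of the knob all the way down. By feel, the lid's pull faded and turned into a light push, with the knob within about 1 mm of its starting height.
- **Last check:** Comparing pictures from before and after, I saw no difference in the lid, bar, knob or stay foot. The lemon, mill, mug, jar and pink shaker look where they were. The gripper was clear, with a force reading near zero.
- **Disagreements:**
  - My first estimate of the box position was about 2 mm off, which I corrected when gripping the bar.
  - While I lowered the lid, the arm gave by up to about 5 mm under its weight, with about 9 N at the knob.
  - A sideways force of 3 to 7 N stayed on the knob until I let go.

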